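# Pack castings and nuts from the rinse tank bench

### The job

Pack this order into the blue bin: using the hook rod, lift every casting out of the rinse tank (never reach for a casting in the tank with the gripper itself) and stand each one upright in the grey-lined half. Then hang the rod back in its stand, and after that pour all the nuts from the yellow cup into the bare half and stand the empty cup upright on the round mat again, leaving the black case and the amber bottle where they are.

Things in the scene. Friction and masses are not known exactly. Their poses are not given: they have to be found in the camera images.
- tank: Fixed blue rinse tank, open on top: 276 mm long (its x), 104 wide (y), 175 high, walls 6. Origin: centre of underside. A steel ledge 14 mm wide runs along each long inner wall, its top 79 mm above the table; the gap between the ledges is 64 mm. Castings hang across the ledges in up to three shallow notches, at x = -80, 0, +80 mm.
- rod: Loose hook rod, 0.16 kg. Origin: centre of the underside of its black 44 x 44 x 6 mm flange. Red square handle 24 x 24 mm, faces square to x and y, from z = 6 to 66 mm. Steel shaft, 8 mm thick, down to z = -129; its foot turns along +x, axis to axis 28 mm, and up again (J shape) to a round tip at z = -106. Gap between shaft and tip 20 mm.
- rod_hook (a point): The seat of the hook: top of the J's lowest bar midway between shaft and tip, 14 mm along x from the rod's axis, 121 mm below the rod's origin.
- stand: Fixed blue rod stand, top plate 155 mm above the table, 8 thick, x from -36 to +64, y +-50 mm, on two side panels. Slot in the plate: x from -12 to +40 mm, 18 mm wide in y. Origin on the table below the place of the rod's axis. The hanging rod's flange rests on the plate, hook down through the slot, rod's x along the stand's x.
- stand_slot (a point): Point on the stand's top face where the rod's origin lies when the rod hangs in place.
- bin: Loose blue bin, 0.9 kg, 300 (x) by 260 (y) by 70 mm high, walls and floor 5 mm thick, split by a full-height wall along its x axis at y = 0 into two halves, each 290 by 122 mm inside. The +y half has a grey lining on its floor, the -y half is bare. Origin at the centre of its underside.
- bin_lined (a point): Centre of the floor of the grey-lined half (for the castings).
- bin_bare (a point): Centre of the floor of the bare half (for the steel nuts).
- mat: Fixed black round rubber mat, radius 75 mm, 3 mm thick; origin at the centre of its underside.
- cup: Loose yellow plastic cup, 0.12 kg, 78 mm high, outer radius 27 mm at the foot and 34.5 mm at the rim, smooth walls 3 mm, holding four nuts; it stands on the mat. Origin at the centre of its underside, z up.
- gauge_case: Bystander: loose black case 50 x 100 x 35 mm. Leave alone. Origin at the centre of its underside.
- oil: Bystander: loose amber bottle, radius 24 mm, 110 mm tall. Leave alone. Origin at the centre of its underside.
- casting1: Casting, 0.2 to 0.33 kg, absent in some starts. Aluminium drum, radius 22, height 36 mm, under an orange frame of 6 mm bar along y: level, 62 mm up, at |y| 20 to 42 mm, rising between to a gable top (eye) 80 mm above the origin, open below (legs at y = +-20). Starts upright, hung by the bar ends across the tank's ledges, its x along the tank's x, origin 20 mm above the table. Origin: centre of underside.
- casting2: Casting, 0.2 to 0.33 kg, absent in some starts. Aluminium drum, radius 22, height 36 mm, under an orange frame of 6 mm bar along y: level, 62 mm up, at |y| 20 to 42 mm, rising between to a gable top (eye) 80 mm above the origin, open below (legs at y = +-20). Starts upright, hung by the bar ends across the tank's ledges, its x along the tank's x, origin 20 mm above the table. Origin: centre of underside.
- casting3: Casting, 0.2 to 0.33 kg, absent in some starts. Aluminium drum, radius 22, height 36 mm, under an orange frame of 6 mm bar along y: level, 62 mm up, at |y| 20 to 42 mm, rising between to a gable top (eye) 80 mm above the origin, open below (legs at y = +-20). Starts upright, hung by the bar ends across the tank's ledges, its x along the tank's x, origin 20 mm above the table. Origin: centre of underside.
- nut1: Square oiled steel nut (slides easily), 18 x 18 x 14 mm, 20 g, in the cup at the start. Origin at the centre of its underside.
- nut2: Square oiled steel nut (slides easily), 18 x 18 x 14 mm, 20 g, in the cup at the start. Origin at the centre of its underside.
- nut3: Square oiled steel nut (slides easily), 18 x 18 x 14 mm, 20 g, in the cup at the start. Origin at the centre of its underside.
- nut4: Square oiled steel nut (slides easily), 18 x 18 x 14 mm, 20 g, in the cup at the start. Origin at the centre of its underside.
Things that resemble listed ones, but are neither listed nor needed, are in the scene too. There is more than one size of the cup; the job needs the smallest. What is shaped like the casting1 but green is not meant.

How it is judged:
On the way, in this order (a step that is already met when the one before it is completed fails the run):
1. every casting stands in the grey-lined half of the bin (x of casting1 in the frame of bin_lined between -0.145 and 0.145 m and y of casting1 in the frame of bin_lined between -0.061 and 0.061 m and z of casting1 in the frame of bin_lined between -0.01 and 0.02 m and angle between each of casting1, casting2, casting3's own z axis and vertical below 0.3 rad and linear speed of each of casting1, casting2, casting3 below 0.05 m/s and x of casting2 in the frame of bin_lined between -0.145 and 0.145 m and y of casting2 in the frame of bin_lined between -0.061 and 0.061 m and z of casting2 in the frame of bin_lined between -0.01 and 0.02 m and x of casting3 in the frame of bin_lined between -0.145 and 0.145 m and y of casting3 in the frame of bin_lined between -0.061 and 0.061 m and z of casting3 in the frame of bin_lined between -0.01 and 0.02 m), for 0.2 s.
2. the rod hangs in its stand again, released (distance between rod and stand_slot below 0.015 m and angle between rod's own z axis and vertical below 0.12 rad and contact force between the fingers and rod below 0.2 N), for 0.2 s.
3. all nuts are in the bare half of the bin (x of nut1 in the frame of bin_bare between -0.145 and 0.145 m and y of nut1 in the frame of bin_bare between -0.061 and 0.061 m and z of nut1 in the frame of bin_bare between -0.01 and 0.06 m and x of nut2 in the frame of bin_bare between -0.145 and 0.145 m and y of nut2 in the frame of bin_bare between -0.061 and 0.061 m and z of nut2 in the frame of bin_bare between -0.01 and 0.06 m and x of nut3 in the frame of bin_bare between -0.145 and 0.145 m and y of nut3 in the frame of bin_bare between -0.061 and 0.061 m and z of nut3 in the frame of bin_bare between -0.01 and 0.06 m and x of nut4 in the frame of bin_bare between -0.145 and 0.145 m and y of nut4 in the frame of bin_bare between -0.061 and 0.061 m and z of nut4 in the frame of bin_bare between -0.01 and 0.06 m), for 0.2 s.
At the end, for the whole second after the job is handed in: Castings stand in the lined half (at most 20 mm above its floor, tilt < 0.3 rad, at rest); the rod hangs released in its stand (within 15 mm, tilt < 0.12); all nuts lie in the bare half, below the rim; the cup stands on the mat, within 50 mm of its centre, tilt < 0.15, at rest (all of step 1 and all of step 2 and all of step 3 and horizontal distance between cup and mat below 0.05 m and angle between cup's own z axis and vertical below 0.15 rad and height (world z) of cup below 0.012 m and linear speed of cup below 0.05 m/s); the robot touches nothing.
It fails at once if the gripper touches a casting inside the tank ((contact force between the fingers and casting1 above 0.5 N and x of casting1 in the frame of tank between -0.14 and 0.14 m and y of casting1 in the frame of tank between -0.05 and 0.05 m and height (world z) of casting1 below 0.16 m) or (contact force between the fingers and casting2 above 0.5 N and x of casting2 in the frame of tank between -0.14 and 0.14 m and y of casting2 in the frame of tank between -0.05 and 0.05 m and height (world z) of casting2 below 0.16 m) or (contact force between the fingers and casting3 above 0.5 N and x of casting3 in the frame of tank between -0.14 and 0.14 m and y of casting3 in the frame of tank between -0.05 and 0.05 m and height (world z) of casting3 below 0.16 m)).
It fails at once if the black case or the amber bottle is pushed more than 30 mm aside or knocked over (distance of any of gauge_case, oil from where it was at the start of the episode above 0.03 m or angle between oil's own z axis and vertical above 0.5 rad).
Of casting1, casting2, casting3 only 2 to 3 are there at a start; the rules pass over those that are not, and their reading is None.
At some moment in a run one of bin, cup may be knocked a few centimetres aside while the robot is not near it.
It also fails if it takes over 210 s, if anything falls off the work surface, if the arm or the gripper's body presses on something with over 40 N, if the wrist force passes 120 N, or if a joint passes its speed limit or range.

### The arm

A 6-joint arm with a two-finger parallel gripper is mounted at the origin on the work surface. World frame = base frame: x ahead of the robot, y to its left, z up, the work surface at z = 0. Lengths are in m, angles in rad, forces in N, time in s.
With the tool pointing down it reaches from about 0.3 to 0.775 m from the base axis. Payload 14.6 kg.
Tool frame: the origin (TCP) lies on the mounting face of the last link; the fingertips stand 199 mm ahead of it and the grasp point (between the pads) lies 180 mm ahead of it; z points along the fingers, y is the line along which they close (so a half turn about z gives the same grasp; the last joint's range is limited). The gripper opens to 94 mm and grips with 3 to 60 N. Pads are 16 mm wide; open, the fingers measure 119 mm over their backs; the gripper's body (75 mm by 177 mm) begins 78 mm behind the grasp point.
Start: joints at [-1.212, 0.3, 1.521, -0, 1.321, -0.067], TCP at [0.227, -0.501, 0.405] pointing down, gripper open.
Joint ranges: [-3.03, 3.03], [-0.79, 2.21], [0.23, 2.52], [-1.04, 4.18], [0, 3.07], [-2.55, 2.55]. Speed limits (rad/s): [2.22, 2.22, 2.57, 3.14, 3.14, 3.14].

### API

Orientations are given as a unit quaternion [x, y, z, w].
In Python, from cell import bot gives the robot as it stands.
- The arm moves only by the shell command python3 -m jog 'ROWS' [FORCE]. ROWS is JSON, a list of rows, each an object with "turn": the turn, a rotation vector about the tool's x, y, z in degrees, a list of three; "translation": the shift along the tool's x, y, z in m, a list of three; "jaw": the finger opening in m, from 0 to 0.094. A call has 1 to 20 rows; each row is the pose to reach, as a shift and turn from the pose commanded when the call began, along the tool's axes at that moment; what a row does not reach only later rows make up. A row lasts 1/12 s, in which the tool goes at most 41.7 mm and 7.16 degrees, less where a joint would pass 70% of its speed; a pose out of reach is approached as far as the arm can. A call with a gripper value outside its range is refused whole. The fingers move at their own pace and stop on an object; FORCE is the grip in N (left out, the last holds). Time passes only in rows, so rows that repeat a pose let the fingers close. It gives the time, the measured TCP pose, the force, the opening and the grip force at its end, in the units of the state.
- bot.sense(): the state, without advancing time (a new reading comes with each control period).
- bot.grab_frame(name): name is "scene" or "top"; returns a dict with "pixels" (384x512x3 uint8, blue, green, red), "range_z" (384x512 float32, m along the optical axis (not along the pixel's ray), 0 where there is no reading), "mtx" (3x3 intrinsics, pixels), "extrinsics" (4x4, takes a point from camera to world coordinates). Camera axes: x right, y up, looking along -z (the intrinsics and any distortion apply to the point x, -y, -z); pixel columns grow to the right and rows downward; lengths in m; the calibration is good to about 2 mm. A picture is of the moment at which its call begins.
- bot.job_done(): hands the job in; it is judged then, once.
Trained networks look in the newest picture that a camera, given by its name, has taken for a name from the list of things; names that differ only in an ending like _2 or _b are one class to them, and where a whole thing is asked for, a point or a joint stands for the part that bears it (a point fixed in the world has none). Each returns a list of dicts, best first, with "p" (0 to 1); they miss things now and then, are a little off and sometimes report something else, mostly with a low value. They report only what shows in the picture. A call takes as long as a camera call. They do not tell look-alikes from the thing itself.
- bot.look_for(camera, thing): "position" ([column, row] in pixels, amid what is visible of it).
- bot.outline_of(camera, thing): "pixels" (384x512 bool, what is visible of it) and "position" ([column, row] in pixels, amid what is visible of it).
- bot.spot_point(camera, thing): "position" ([column, row] in pixels: a listed point, or the origin of a listed thing).
The state is a dict: "clock": time; "q": joint angles; "qd": joint speeds; "tau": joint torques, N m; "ee_pos": TCP position; "ee_rot": TCP orientation; "ft_force": force on the tool from outside, world axes, zero at the start; "ft_torque": the same for the moment, N m; "grip_width": finger opening in m; "finger_force": force on a finger pad.
Only numpy, scipy, OpenCV 4.12 (cv2) and the standard library are available. Lean on these libraries where they do the work, as an engineer would, in place of code of your own. Each camera call takes 0.05 s, during which the arm holds its last target. There are 200 camera calls.

## Working session

There is one attempt and no reset: what is moved stays moved. The work goes in short steps, Python scripts to look and compute and a shell command to move; the robot and the scene stay as the last step left them, time stands still between calls to the robot, and variables do not carry over. Pictures are saved under pics/ and viewed, at most 16 in all, crops included, and the job is handed in when it is done.

```bash
ls; mkdir -p pics
cat > h.py <<'E'
import numpy as np, cv2
from cell import bot
from scipy.spatial.transform import Rotation as R
def shot(cam,name=None):
    f=bot.grab_frame(cam)
    if name: cv2.imwrite('pics/%s.png'%name,f['pixels'])
    return f
def px2w(f,u,v,z=None,d=None):
    K=f['mtx'];T=f['extrinsics']
    r=np.array([(u-K[0,2])/K[0,0],-(v-K[1,2])/K[1,1],-1.0])
    rw=T[:3,:3]@r;o=T[:3,3]
    if z is not None: s=(z-o[2])/rw[2]
    else: s=d if d is not None else f['range_z'][int(round(v)),int(round(u))]
    return o+s*rw
def cloud(f):
    K=f['mtx'];T=f['extrinsics'];h,w=f['range_z'].shape
    u,v=np.meshgrid(np.arange(w),np.arange(h))
    d=f['range_z'].astype(float)
    P=np.stack([(u-K[0,2])/K[0,0]*d,-(v-K[1,2])/K[1,1]*d,-d],-1)
    return P@T[:3,:3].T+T[:3,3]
E
python3 - <<'E'
from h import *
np.set_printoptions(precision=3,suppress=True)
for c in ['scene','top']:
    f=shot(c,c+'0'); print(c,f['mtx'].tolist(),f['extrinsics'].round(3).tolist())
    for t in ['tank','rod','rod_hook','stand_slot','bin','bin_lined','bin_bare','mat','cup','gauge_case','oil','casting1','nut1']:
        for k,r in enumerate(bot.spot_point(c,t)[:5]):
            p=r['position'];
            print(t,round(r['p'],2),np.round(p),px2w(f,*np.clip(p,0,[511,383])))
s=bot.sense();print(s['ee_pos'],s['ee_rot'],s['clock'])
E
```

```text
pics
scene [[394.45644717361427, 0.0, 257.3898344234066], [0.0, 394.45644717361427, 190.8630266477929], [0.0, 0.0, 1.0]] [[-0.523, -0.699, 0.488, 1.051], [0.852, -0.43, 0.299, 0.379], [0.001, 0.572, 0.82, 1.003], [0.0, 0.0, 0.0, 1.0]]
tank 0.57 [330. 250.] [0.524 0.294 0.007]
rod 0.72 [156. 151.] [ 0.59  -0.232  0.173]
rod 0.65 [166. 186.] [ 0.615 -0.202  0.058]
bin 0.79 [244. 208.] [0.546 0.025 0.032]
bin_lined 0.71 [262. 218.] [0.535 0.077 0.005]
bin_bare 0.78 [232. 198.] [ 0.521 -0.035  0.008]
mat 0.71 [192. 155.] [ 0.447 -0.244  0.005]
mat 0.68 [232. 200.] [ 0.529 -0.03   0.008]
cup 0.86 [192. 148.] [ 0.447 -0.238  0.043]
cup 0.71 [201. 109.] [ 0.278 -0.328  0.032]
cup 0.59 [230. 127.] [ 0.31  -0.182  0.047]
cup 0.17 [155. 150.] [ 0.592 -0.232  0.178]
gauge_case 0.71 [186. 271.] [0.792 0.003 0.037]
oil 0.58 [375. 312.] [0.634 0.464 0.038]
casting1 0.71 [344. 220.] [0.447 0.292 0.058]
casting1 0.67 [383. 255.] [0.468 0.424 0.021]
casting1 0.59 [331. 242.] [0.527 0.29  0.055]
top [[356.75932827850414, 0.0, 247.7292469464814], [0.0, 356.75932827850414, 191.57862791089738], [0.0, 0.0
[... 687 characters left out ...]
4  -0.352  0.008]
cup 0.84 [315. 264.] [ 0.272 -0.198  0.005]
cup 0.81 [330. 224.] [ 0.418 -0.248  0.037]
cup 0.39 [185. 221.] [0.421 0.281 0.054]
cup 0.16 [188. 199.] [0.503 0.27  0.057]
gauge_case 0.73 [262. 132.] [0.769 0.001 0.032]
oil 0.77 [142. 170.] [0.613 0.448 0.047]
casting1 0.69 [185. 222.] [0.417 0.28  0.054]
casting1 0.59 [188. 198.] [0.31  0.058 1.35 ]
casting1 0.52 [146. 214.] [0.448 0.428 0.033]
casting1 0.4 [328. 223.] [ 0.419 -0.245  0.032]
casting1 0.27 [241. 191.] [0.542 0.078 0.001]
nut1 0.73 [266. 132.] [ 0.771 -0.016  0.027]
nut1 0.43 [328. 220.] [ 0.433 -0.247  0.029]
nut1 0.37 [330. 226.] [ 0.41  -0.249  0.034]
[ 0.227 -0.501  0.405] [ 0.977  0.211 -0.    -0.   ] 1.4
```

View pics/scene0.png

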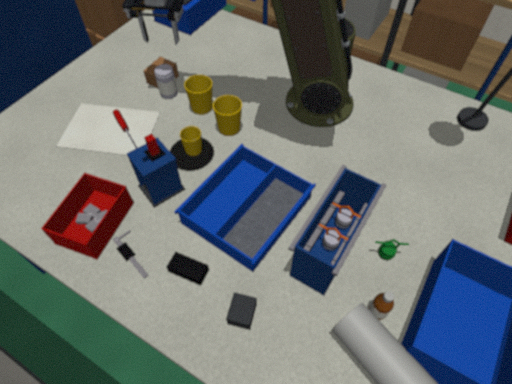

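View pics/top0.png

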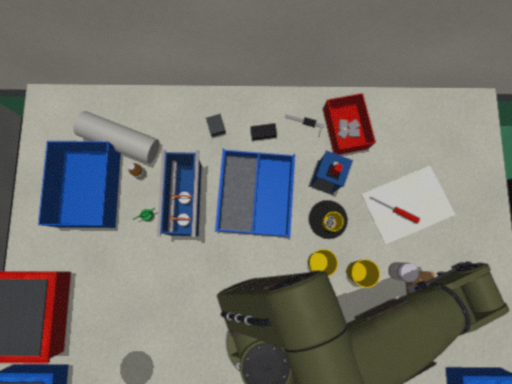

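The pictures show two orange castings in the tank (top image, about (184,198) and (180,220)) and a green decoy outside at (147,215). The rod is in its stand at (335,172), the small cup is on the mat at (330,222), and the lined half of the bin is on the tank side. Next I'll measure the geometry.

```bash
cat > m.py <<'E'
from h import *
np.set_printoptions(precision=4,suppress=True)
def rect(P):
    (c,s,a)=cv2.minAreaRect((P[:,:2]*1000).astype(np.float32)); return np.round(c,1),np.round(s,1),round(a,1)
def sel(f,C,lo,hi,box,col=None):
    hsv=cv2.cvtColor(f['pixels'],cv2.COLOR_BGR2HSV).astype(int); H,S,V=hsv[...,0],hsv[...,1],hsv[...,2]
    m=(f['range_z']>0)&(C[...,2]>lo)&(C[...,2]<hi)&(C[...,0]>box[0])&(C[...,0]<box[1])&(C[...,1]>box[2])&(C[...,1]<box[3])
    if col=='red': m&=((H<7)|(H>172))&(S>140)
    if col=='blue': m&=(H>100)&(H<130)&(S>100)
    if col=='orange': m&=(H<18)&(S>80)
    if col=='yellow': m&=(H>18)&(H<35)&(S>120)
    if col=='dark': m&=(V<60)
    return C[m]
E
python3 - <<'E'
from m import *
for c in ['scene','top']:
    f=shot(c);C=cloud(f)
    for n,lo,hi,box,col in [('rodred',.17,.25,(.5,.7,-.33,-.13),'red'),('rodtop',.215,.25,(.5,.7,-.33,-.13),'red'),('plate',.145,.162,(.5,.72,-.33,-.13),'blue'),
      ('flange',.15,.175,(.5,.72,-.33,-.13),'dark'),
      ('tankrim',.168,.185,(.3,.75,.15,.4),None),('binrim',.06,.08,(.3,.75,-.15,.2),'blue'),('mat',-.005,.012,(.3,.55,-.35,-.15),'dark'),('cuprim',.065,.095,(.3,.55,-.35,-.15),'yellow'),
      ('cast1',.06,.12,(.45,.56,.2,.36),'orange'),('cast2',.06,.12,(.35,.45,.2,.36),'orange')]:
        P=sel(f,C,lo,hi,box,col)
        if len(P)>4: print(c,n,len(P),P.mean(0),'zpct',np.percentile(P[:,2],[5,50,95]),*rect(P))
E
```

```text
scene rodred 157 [ 0.5935 -0.2354  0.2023] zpct [0.1732 0.2037 0.2243] [ 591.1 -238.8] [19.6 21.5] 72.6
scene rodtop 54 [ 0.592  -0.2385  0.2218] zpct [0.2167 0.2221 0.2254] [ 591.7 -239.5] [18.7 19.4] 72.6
scene plate 748 [ 0.6131 -0.2372  0.1567] zpct [0.1517 0.157  0.16  ] [ 602.2 -243.5] [ 97.  100.8] 69.5
scene flange 111 [ 0.5957 -0.2348  0.1622] zpct [0.1582 0.1624 0.1657] [ 594.7 -227.6] [72.4 41.9] 70.9
scene tankrim 1749 [0.5209 0.2875 0.174 ] zpct [0.1701 0.174  0.1776] [509.2 285.4] [126.7 296.3] 89.2
scene binrim 1688 [0.5459 0.029  0.069 ] zpct [0.0613 0.0701 0.0738] [532.5  23.6] [272.7 308.5] 86.0
scene mat 744 [ 0.4505 -0.2413  0.0052] zpct [0.0019 0.0053 0.0087] [ 444.6 -247.4] [129.  136.1] 37.4
scene cuprim 270 [ 0.3834 -0.2304  0.077 ] zpct [0.0662 0.0768 0.091 ] [ 371.6 -234.9] [ 71.3 180.1] 68.6
scene cast1 90 [0.5114 0.2825 0.0863] zpct [0.0688 0.0864 0.1013] [509.6 282. ] [84.3 13.9] 89.8
scene cast2 90 [0.4297 0.2844 0.0873] zpct [0.0724 0.0857 0.1016] [428.  283.1] [12.6 84.2] 3.3
top rodred 82 [ 0.5823 -0.2363  0.2082] zpct [0.1782 0.2158 0.2222] [ 585.5 -
[... 221 characters left out ...]
.1
top flange 66 [ 0.5811 -0.2332  0.1602] zpct [0.1553 0.1598 0.1679] [ 586.2 -239.2] [39.4 38.6] 67.9
top tankrim 971 [0.5092 0.2884 0.1726] zpct [0.1688 0.1725 0.1768] [509.5 288.8] [127.3 292.7] 89.1
top binrim 792 [0.524  0.0188 0.0683] zpct [0.0623 0.0685 0.0734] [527.7  25.6] [270.4 304.7] 85.7
top mat 733 [ 0.4439 -0.2401  0.0021] zpct [-0.0024  0.0021  0.0066] [ 451.7 -242. ] [173.3 140.6] 30.5
top cuprim 111 [ 0.3983 -0.2497  0.0775] zpct [0.0667 0.0781 0.0881] [ 382.5 -236.7] [ 66.6 154. ] 71.0
top cast1 36 [0.5094 0.2994 0.087 ] zpct [0.0746 0.0865 0.0978] [509.3 297.5] [72.5  5.5] 88.0
top cast2 38 [0.4283 0.2987 0.084 ] zpct [0.0654 0.0848 0.0966] [429.9 297.4] [71.9  8.7] 88.5
```

```bash
cat > plan.py <<'E'
import sys
from h import *
np.set_printoptions(precision=4,suppress=True)
def plan(p,yaw):
    s=bot.sense();A=R.from_quat(s['ee_rot']);y=np.radians(yaw);c,n=np.cos(y),np.sin(y)
    B=R.from_matrix(np.array([[c,n,0],[n,-c,0],[0,0,-1]]))
    print('shift',A.inv().apply(np.array(p)-s['ee_pos']),'turn',np.degrees((A.inv()*B).as_rotvec()),'pos',np.array(s['ee_pos']),'x yaw',np.degrees(np.arctan2(*A.as_matrix()[[1,0],0])),'F',np.array(s['ft_force']),s['grip_width'],s['clock'])
if __name__=='__main__':
    a=[float(v) for v in sys.argv[1:]]
    for i in range(0,len(a),4): plan(a[i:i+3],a[i+3])
E
python3 plan.py .588 -.2385 .49 69.3
```

```text
shift [ 0.437  -0.0899 -0.0854] turn [ -0.0012  -0.0007 -44.9026] pos [ 0.2272 -0.5009  0.4046] x yaw 24.397372346802296 F [0.4428 0.7716 0.1708] 0.09349978054095423 1.5
```

```bash
python3 -m jog '[{"turn":[0,0,0],"translation":[0,0,-0.085],"jaw":0.07},{"turn":[0,0,0],"translation":[0,0,-0.085],"jaw":0.07},{"turn":[0,0,0],"translation":[0,0,-0.085],"jaw":0.07},{"turn":[0,0,-45],"translation":[0.437,-0.09,-0.085],"jaw":0.07},{"turn":[0,0,-45],"translation":[0.437,-0.09,-0.085],"jaw":0.07},{"turn":[0,0,-45],"translation":[0.437,-0.09,-0.085],"jaw":0.07},{"turn":[0,0,-45],"translation":[0.437,-0.09,-0.085],"jaw":0.07},{"turn":[0,0,-45],"translation":[0.437,-0.09,-0.085],"jaw":0.07},{"turn":[0,0,-45],"translation":[0.437,-0.09,-0.085],"jaw":0.07},{"turn":[0,0,-45],"translation":[0.437,-0.09,-0.085],"jaw":0.07},{"turn":[0,0,-45],"translation":[0.437,-0.09,-0.085],"jaw":0.07},{"turn":[0,0,-45],"translation":[0.437,-0.09,-0.085],"jaw":0.07},{"turn":[0,0,-45],"translation":[0.437,-0.09,-0.085],"jaw":0.07},{"turn":[0,0,-45],"translation":[0.437,-0.09,-0.085],"jaw":0.07},{"turn":[0,0,-45],"translation":[0.437,-0.09,-0.085],"jaw":0.07},{"turn":[0,0,-45],"translation":[0.437,-0.09,-0.085],"jaw":0.07},{"turn":[0,0,-45],"translation":[0.437,-0.09,-0.085],"jaw":0.07},{"turn":[0,0,-45],"translation":[0.437,-0.09,-0.085],"jaw":0.07},{"turn":[0,0,-45],"translation":[0.437,-0.09,-0.085],"jaw":0.07},{"turn":[0,0,-45],"translation":[0.437,-0.09,-0.085],"jaw":0.07}]' 40; python3 plan.py .588 -.2385 .38 69.3
```

```text
clock: 3.17
ee_pos: [0.5873, -0.2392, 0.49]
ee_rot: [0.823, 0.569, 0.0, 0.0]
ft_force: [0.5, 0.2, 0.3]
grip_width: 0.0698
finger_force: 0.0
shift [0.0009 0.0003 0.11  ] turn [0.0283 0.0043 0.0232] pos [ 0.5873 -0.2392  0.49  ] x yaw 69.32322010968998 F [0.4816 0.2119 0.3342] 0.0697972339340866 3.1667
```

Run:
```python
from h import *
f=shot('scene'); cv2.imwrite('pics/a1.png',cv2.resize(f['pixels'][60:220,80:280],None,fx=3,fy=3))
```

```text
(no output)
```

View pics/a1.png

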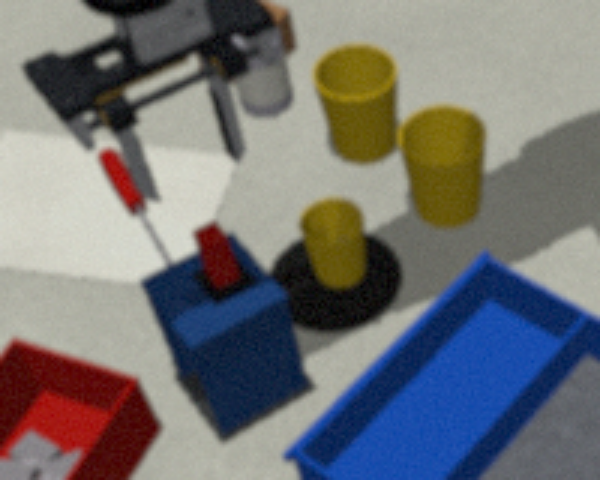

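The open gripper hangs above and behind the red handle at crop position (215,250), aligned with the stand. I'll descend and grip.

```bash
python3 -m jog '[{"turn":[0,0,0],"translation":[0.001,0,0.03],"jaw":0.07},{"turn":[0,0,0],"translation":[0.001,0,0.06],"jaw":0.07},{"turn":[0,0,0],"translation":[0.001,0,0.085],"jaw":0.07},{"turn":[0,0,0],"translation":[0.001,0,0.1],"jaw":0.07},{"turn":[0,0,0],"translation":[0.001,0,0.11],"jaw":0.07},{"turn":[0,0,0],"translation":[0.001,0,0.11],"jaw":0.07},{"turn":[0,0,0],"translation":[0.001,0,0.11],"jaw":0.015},{"turn":[0,0,0],"translation":[0.001,0,0.11],"jaw":0.015},{"turn":[0,0,0],"translation":[0.001,0,0.11],"jaw":0.015},{"turn":[0,0,0],"translation":[0.001,0,0.11],"jaw":0.015},{"turn":[0,0,0],"translation":[0.001,0,0.11],"jaw":0.015},{"turn":[0,0,0],"translation":[0.001,0,0.11],"jaw":0.015},{"turn":[0,0,0],"translation":[0.001,0,0.11],"jaw":0.015},{"turn":[0,0,0],"translation":[0.001,0,0.11],"jaw":0.015},{"turn":[0,0,0],"translation":[0.001,0,0.11],"jaw":0.015},{"turn":[0,0,0],"translation":[0.001,0,0.11],"jaw":0.015}]' 40
```

```text
clock: 4.55
ee_pos: [0.5884, -0.2375, 0.3798]
ee_rot: [0.822, 0.569, 0.0, 0.0]
ft_force: [0.3, -0.5, 1.2]
grip_width: 0.0241
finger_force: 40.0
```

```bash
python3 -m jog '[{"turn":[0,0,0],"translation":[0,0,-0.02],"jaw":0.015},{"turn":[0,0,0],"translation":[0,0,-0.045],"jaw":0.015},{"turn":[0,0,0],"translation":[0,0,-0.075],"jaw":0.015},{"turn":[0,0,0],"translation":[0,0,-0.105],"jaw":0.015},{"turn":[0,0,0],"translation":[0,0,-0.135],"jaw":0.015},{"turn":[0,0,0],"translation":[0,0,-0.165],"jaw":0.015},{"turn":[0,0,0],"translation":[0,0,-0.19],"jaw":0.015},{"turn":[0,0,0],"translation":[0,0,-0.2],"jaw":0.015},{"turn":[0,0,0],"translation":[0,0,-0.2],"jaw":0.015}]'; python3 plan.py .4695 .286 .58 89.1
```

```text
clock: 5.3
ee_pos: [0.5879, -0.2373, 0.5822]
ee_rot: [0.822, 0.569, 0.001, 0.002]
ft_force: [-0.9, -0.3, -1.8]
grip_width: 0.0237
finger_force: 40.0
shift [ 0.4481 -0.2949  0.0009] turn [  0.2104   0.0534 -19.7027] pos [ 0.5879 -0.2373  0.5822] x yaw 69.39724375926352 F [-0.8982 -0.3234 -1.8188] 0.02365441607632125 5.3
```

```bash
python3 -m jog '[{"turn":[0,0,-2],"translation":[0.02,-0.013,0],"jaw":0.015},{"turn":[0,0,-4],"translation":[0.05,-0.033,0],"jaw":0.015},{"turn":[0,0,-6],"translation":[0.08,-0.053,0],"jaw":0.015},{"turn":[0,0,-8],"translation":[0.11,-0.072,0],"jaw":0.015},{"turn":[0,0,-10],"translation":[0.14,-0.092,0],"jaw":0.015},{"turn":[0,0,-12],"translation":[0.17,-0.112,0],"jaw":0.015},{"turn":[0,0,-14],"translation":[0.2,-0.132,0],"jaw":0.015},{"turn":[0,0,-16],"translation":[0.23,-0.151,0],"jaw":0.015},{"turn":[0,0,-18],"translation":[0.26,-0.171,0],"jaw":0.015},{"turn":[0,0,-19.7],"translation":[0.29,-0.191,0],"jaw":0.015},{"turn":[0,0,-19.7],"translation":[0.32,-0.211,0],"jaw":0.015},{"turn":[0,0,-19.7],"translation":[0.35,-0.23,0],"jaw":0.015},{"turn":[0,0,-19.7],"translation":[0.38,-0.25,0],"jaw":0.015},{"turn":[0,0,-19.7],"translation":[0.41,-0.27,0],"jaw":0.015},{"turn":[0,0,-19.7],"translation":[0.432,-0.284,0],"jaw":0.015},{"turn":[0,0,-19.7],"translation":[0.445,-0.293,0],"jaw":0.015},{"turn":[0,0,-19.7],"translation":[0.448,-0.295,0],"jaw":0.015},{"turn":[0,0,-19.7],"translation":[0.448,-0.295,0],"jaw":0.015},{"turn":[0,0,-19.7],"translation":[0.448,-0.295,0],"jaw":0.015}]'; python3 plan.py .4695 .286 .417 89.1
python3 - <<'E'
from m import *
f=shot('scene');C=cloud(f)
cv2.imwrite('pics/b1.png',cv2.resize(f['pixels'][60:300,230:430],None,fx=2.5,fy=2.5))
for z0,z1 in [(.22,.26),(.26,.34)]:
    P=sel(f,C,z0,z1,(.4,.56,.22,.36)); print(z0,len(P),P.mean(0) if len(P) else '',rect(P) if len(P)>3 else '')
for r in bot.spot_point('scene','rod_hook')[:2]: print(r['p'],r['position'],px2w(f,*r['position']))
f=shot('top');print([ (r['p'],r['position']) for r in bot.spot_point('top','casting1')[:4]])
E
```

```text
clock: 6.88
ee_pos: [0.4701, 0.2852, 0.5789]
ee_rot: [0.713, 0.701, -0.001, -0.0]
ft_force: [0.6, -0.1, -1.6]
grip_width: 0.0237
finger_force: 40.0
shift [ 0.0009 -0.0005  0.1619] turn [-0.056   0.0435 -0.0118] pos [0.4701 0.2852 0.5789] x yaw 89.08824191297985 F [ 0.6333 -0.0747 -1.5882] 0.0237441373864066 6.8833
0.22 60 [0.4834 0.2805 0.2409] (array([484.7, 280.2]), array([33.6,  7.4]), 0.4)
0.26 76 [0.4719 0.2806 0.2979] (array([471.7, 280.3]), array([6.6, 8. ]), 5.1)
0.71 [347.6, 187.5] [0.4733 0.2775 0.2357]
0.48 [244.4, 206.6] [0.5479 0.0269 0.0452]
[(0.5, [189.8, 199.4])]
```

View pics/b1.png

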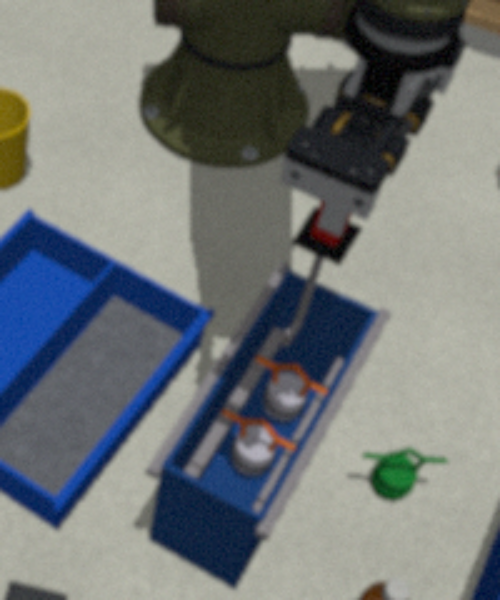

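The rod hangs from the gripper, pointing along the tank. The hook is left of the far casting's frame, and in the scene camera it lines up with the casting axis to 2 mm. I'll lower it beside the middle casting's eye.

```bash
python3 -m jog '[{"turn":[0,0,0],"translation":[0.002,-0.001,0.02],"jaw":0.015},{"turn":[0,0,0],"translation":[0.002,-0.001,0.04],"jaw":0.015},{"turn":[0,0,0],"translation":[0.002,-0.001,0.06],"jaw":0.015},{"turn":[0,0,0],"translation":[0.002,-0.001,0.08],"jaw":0.015},{"turn":[0,0,0],"translation":[0.002,-0.001,0.1],"jaw":0.015},{"turn":[0,0,0],"translation":[0.002,-0.001,0.12],"jaw":0.015},{"turn":[0,0,0],"translation":[0.002,-0.001,0.14],"jaw":0.015},{"turn":[0,0,0],"translation":[0.002,-0.001,0.155],"jaw":0.015},{"turn":[0,0,0],"translation":[0.002,-0.001,0.162],"jaw":0.015},{"turn":[0,0,0],"translation":[0.002,-0.001,0.162],"jaw":0.015},{"turn":[0,0,0],"translation":[0.002,-0.001,0.162],"jaw":0.015}]'
python3 - <<'E'
from m import *
f=shot('scene');cv2.imwrite('pics/b2.png',cv2.resize(f['pixels'][150:290,270:410],None,fx=4,fy=4,interpolation=cv2.INTER_CUBIC))
E
```

```text
clock: 8.0
ee_pos: [0.4691, 0.2875, 0.4184]
ee_rot: [0.713, 0.701, 0.0, 0.0]
ft_force: [0.1, -0.0, -1.2]
grip_width: 0.0236
finger_force: 40.0
```

View pics/b2.png

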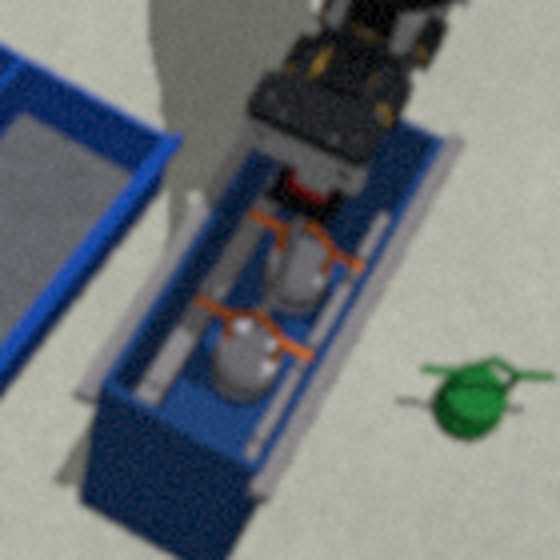

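The hook is lowered beside the middle casting's frame (crop (240,310)). I'll move it under the eye and lift.

```bash
python3 -m jog '[{"turn":[0,0,0],"translation":[0,0.007,0],"jaw":0.015},{"turn":[0,0,0],"translation":[0,0.014,0],"jaw":0.015},{"turn":[0,0,0],"translation":[0,0.021,0],"jaw":0.015},{"turn":[0,0,0],"translation":[0,0.026,0],"jaw":0.015},{"turn":[0,0,0],"translation":[0,0.026,0],"jaw":0.015},{"turn":[0,0,0],"translation":[0,0.026,-0.008],"jaw":0.015},{"turn":[0,0,0],"translation":[0,0.026,-0.015],"jaw":0.015},{"turn":[0,0,0],"translation":[0,0.026,-0.02],"jaw":0.015},{"turn":[0,0,0],"translation":[0,0.026,-0.025],"jaw":0.015},{"turn":[0,0,0],"translation":[0,0.026,-0.03],"jaw":0.015},{"turn":[0,0,0],"translation":[0,0.026,-0.035],"jaw":0.015},{"turn":[0,0,0],"translation":[0,0.026,-0.04],"jaw":0.015},{"turn":[0,0,0],"translation":[0,0.026,-0.05],"jaw":0.015},{"turn":[0,0,0],"translation":[0,0.026,-0.06],"jaw":0.015},{"turn":[0,0,0],"translation":[0,0.026,-0.07],"jaw":0.015},{"turn":[0,0,0],"translation":[0,0.026,-0.08],"jaw":0.015},{"turn":[0,0,0],"translation":[0,0.026,-0.08],"jaw":0.015},{"turn":[0,0,0],"translation":[0,0.026,-0.08],"jaw":0.015}]'
python3 - <<'E'
from m import *
f=shot('scene');cv2.imwrite('pics/b3.png',cv2.resize(f['pixels'][130:290,270:410],None,fx=3,fy=3,interpolation=cv2.INTER_CUBIC))
E
```

```text
clock: 9.55
ee_pos: [0.4948, 0.2873, 0.4983]
ee_rot: [0.713, 0.702, 0.001, -0.0]
ft_force: [-0.5, 2.8, -3.9]
grip_width: 0.0239
finger_force: 40.0
```

View pics/b3.png

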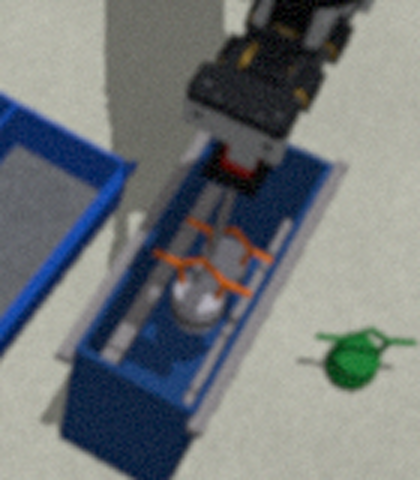

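The casting is on the hook and lifted. A small side force of +2.8 N in y suggests it grazes the −y wall, so I'll shift a few millimetres in y while lifting.

```bash
python3 -m jog '[{"turn":[0,0,0],"translation":[0.003,0,0],"jaw":0.015},{"turn":[0,0,0],"translation":[0.003,0,-0.01],"jaw":0.015},{"turn":[0,0,0],"translation":[0.003,0,-0.02],"jaw":0.015},{"turn":[0,0,0],"translation":[0.003,0,-0.03],"jaw":0.015},{"turn":[0,0,0],"translation":[0.003,0,-0.04],"jaw":0.015},{"turn":[0,0,0],"translation":[0.003,0,-0.05],"jaw":0.015},{"turn":[0,0,0],"translation":[0.003,0,-0.06],"jaw":0.015},{"turn":[0,0,0],"translation":[0.003,0,-0.07],"jaw":0.015},{"turn":[0,0,0],"translation":[0.003,0,-0.08],"jaw":0.015},{"turn":[0,0,0],"translation":[0.003,0,-0.09],"jaw":0.015},{"turn":[0,0,0],"translation":[0.003,0,-0.1],"jaw":0.015},{"turn":[0,0,0],"translation":[0.003,0,-0.11],"jaw":0.015},{"turn":[0,0,0],"translation":[0.003,0,-0.12],"jaw":0.015},{"turn":[0,0,0],"translation":[0.003,0,-0.13],"jaw":0.015},{"turn":[0,0,0],"translation":[0.003,0,-0.135],"jaw":0.015},{"turn":[0,0,0],"translation":[0.003,0,-0.135],"jaw":0.015},{"turn":[0,0,0],"translation":[0.003,0,-0.135],"jaw":0.015},{"turn":[0,0,0],"translation":[0.003,0,-0.135],"jaw":0.015}]'
python3 - <<'E'
from m import *
for c in ['scene','top']:
    f=shot(c);C=cloud(f)
    for z in [(.235,.28)]:
        P=sel(f,C,*z,(.3,.7,.1,.45),'orange');print(c,len(P),P.mean(0) if len(P) else '',rect(P) if len(P)>3 else '')
    P=sel(f,C,.19,.3,(.47,.56,.22,.36));print(len(P),np.percentile(P,[2,50,98],axis=0) if len(P) else '')
    P=sel(f,C,.06,.08,(.3,.75,-.15,.19),'blue');print('bin',rect(P))
    print([(round(r['p'],2),px2w(f,*r['position'])) for r in bot.spot_point(c,'bin_lined')[:1]])
E
```

```text
clock: 11.1
ee_pos: [0.4951, 0.2903, 0.632]
ee_rot: [0.713, 0.701, -0.001, -0.0]
ft_force: [-0.4, -0.7, -5.8]
grip_width: 0.0241
finger_force: 40.0
scene 103 [0.5108 0.2856 0.2716] (array([510. , 285.5]), array([88.1,  8.7]), 87.3)
532 [[0.4937 0.2511 0.2165]
 [0.5134 0.2875 0.2484]
 [0.5316 0.3212 0.2946]]
bin (array([532.9,  23.7]), array([272.8, 306.9]), 85.6)
[(0.76, array([0.5512, 0.0815, 0.0074]))]
top 19 [0.5082 0.2647 0.2692] (array([508.2, 266.3]), array([33. ,  4.9]), 87.0)
79 [[0.4943 0.2461 0.225 ]
 [0.5088 0.2727 0.2471]
 [0.528  0.2883 0.2859]]
bin (array([528.2,  25.7]), array([271.8, 303.4]), 85.2)
[(0.65, array([ 0.5435,  0.0921, -0.0012]))]
```

```bash
python3 plan.py .591 .087 .632 85.5 .591 .087 .45 85.5; python3 -m jog '[{"turn":[0,0,0],"translation":[-0.005,0.002,0],"jaw":0.015},{"turn":[0,0,0.5],"translation":[-0.015,0.007,0],"jaw":0.015},{"turn":[0,0,1],"translation":[-0.03,0.014,0],"jaw":0.015},{"turn":[0,0,1.5],"translation":[-0.047,0.022,0],"jaw":0.015},{"turn":[0,0,2],"translation":[-0.065,0.03,0],"jaw":0.015},{"turn":[0,0,2.5],"translation":[-0.083,0.039,0],"jaw":0.015},{"turn":[0,0,3],"translation":[-0.1,0.047,0],"jaw":0.015},{"turn":[0,0,3.6],"translation":[-0.117,0.055,0],"jaw":0.015},{"turn":[0,0,3.6],"translation":[-0.134,0.063,0],"jaw":0.015},{"turn":[0,0,3.6],"translation":[-0.15,0.071,0],"jaw":0.015},{"turn":[0,0,3.6],"translation":[-0.165,0.078,0],"jaw":0.015},{"turn":[0,0,3.6],"translation":[-0.18,0.085,0],"jaw":0.015},{"turn":[0,0,3.6],"translation":[-0.19,0.09,0],"jaw":0.015},{"turn":[0,0,3.6],"translation":[-0.197,0.094,0],"jaw":0.015},{"turn":[0,0,3.6],"translation":[-0.201,0.096,0],"jaw":0.015},{"turn":[0,0,3.6],"translation":[-0.202,0.099,0],"jaw":0.015},{"turn":[0,0,3.6],"translation":[-0.202,0.099,0],"jaw":0.015}]'; python3 plan.py .591 .087 .45 85.5
```

```text
shift [-0.2018  0.0992  0.0003] turn [-0.0316  0.0164  3.5964] pos [0.495  0.2903 0.6323] x yaw 89.09641865863951 F [-0.2967  0.4328 -3.6407] 0.02383602613880883 11.3
shift [-0.2017  0.0993  0.1823] turn [-0.0316  0.0164  3.5964] pos [0.495  0.2903 0.6323] x yaw 89.09641865863951 F [-0.2967  0.4328 -3.6407] 0.02383602613880883 11.3
clock: 12.72
ee_pos: [0.591, 0.0868, 0.6325]
ee_rot: [0.734, 0.679, -0.0, -0.0]
ft_force: [-0.6, 0.2, -4.9]
grip_width: 0.0237
finger_force: 40.0
shift [0.0002 0.     0.1825] turn [-0.0135 -0.0052 -0.0047] pos [0.591  0.0868 0.6325] x yaw 85.49532226761438 F [-0.5925  0.1502 -4.9146] 0.023723372202941465 12.7167
```

```bash
python3 -m jog '[{"turn":[0,0,0],"translation":[0,0,0.01],"jaw":0.015},{"turn":[0,0,0],"translation":[0,0,0.025],"jaw":0.015},{"turn":[0,0,0],"translation":[0,0,0.04],"jaw":0.015},{"turn":[0,0,0],"translation":[0,0,0.055],"jaw":0.015},{"turn":[0,0,0],"translation":[0,0,0.07],"jaw":0.015},{"turn":[0,0,0],"translation":[0,0,0.085],"jaw":0.015},{"turn":[0,0,0],"translation":[0,0,0.1],"jaw":0.015},{"turn":[0,0,0],"translation":[0,0,0.115],"jaw":0.015},{"turn":[0,0,0],"translation":[0,0,0.125],"jaw":0.015},{"turn":[0,0,0],"translation":[0,0,0.13],"jaw":0.015},{"turn":[0,0,0],"translation":[0,0,0.13],"jaw":0.015},{"turn":[0,0,0],"translation":[0,0,0.13],"jaw":0.015}]'
python3 - <<'E'
from m import *
f=shot('scene','c1');C=cloud(f)
P=sel(f,C,.1,.2,(.55,.68,.03,.15),'orange');print(len(P),P.mean(0),rect(P),np.percentile(P[:,2],[2,98]))
P=sel(f,C,.06,.08,(.3,.75,-.15,.19),'blue');print('bin',rect(P))
cv2.imwrite('pics/c1.png',cv2.resize(f['pixels'][100:300,150:350],None,fx=3,fy=3,interpolation=cv2.INTER_CUBIC))
E
```

```text
clock: 13.72
ee_pos: [0.5907, 0.087, 0.5033]
ee_rot: [0.734, 0.679, 0.0, 0.0]
ft_force: [-0.8, -0.2, -4.6]
grip_width: 0.0241
finger_force: 40.0
95 [0.6057 0.0866 0.1474] (array([601.4,  83.2]), array([30.8, 78.2]), 9.6) [0.1178 0.173 ]
bin (array([532.3,  23.3]), array([274. , 308.7]), 86.0)
```

View pics/c1.png

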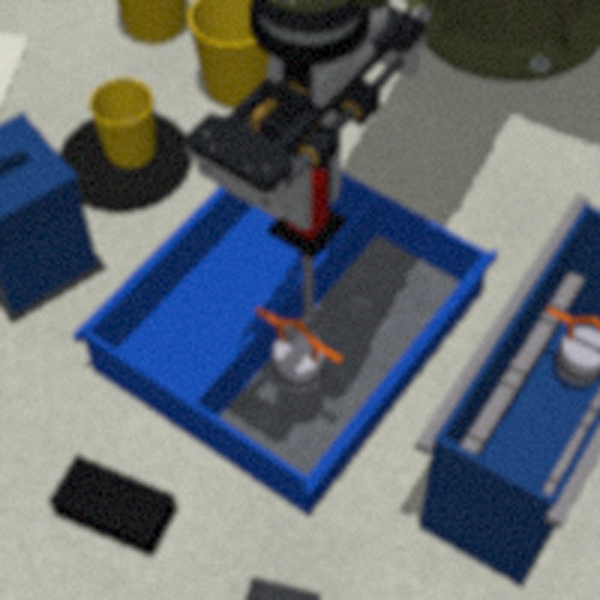

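The casting hangs upright above the lined half (crop (295,350)), centred across it. I'll lower it.

```bash
python3 -m jog '[{"turn":[0,0,0],"translation":[0,0,0.012],"jaw":0.015},{"turn":[0,0,0],"translation":[0,0,0.024],"jaw":0.015},{"turn":[0,0,0],"translation":[0,0,0.036],"jaw":0.015},{"turn":[0,0,0],"translation":[0,0,0.048],"jaw":0.015},{"turn":[0,0,0],"translation":[0,0,0.058],"jaw":0.015},{"turn":[0,0,0],"translation":[0,0,0.066],"jaw":0.015},{"turn":[0,0,0],"translation":[0,0,0.072],"jaw":0.015},{"turn":[0,0,0],"translation":[0,0,0.076],"jaw":0.015},{"turn":[0,0,0],"translation":[0,0,0.08],"jaw":0.015},{"turn":[0,0,0],"translation":[0,0,0.083],"jaw":0.015},{"turn":[0,0,0],"translation":[0,0,0.083],"jaw":0.015},{"turn":[0,0,0],"translation":[0,0,0.083],"jaw":0.015}]'
python3 - <<'E'
from m import *
f=shot('scene');C=cloud(f)
P=sel(f,C,.05,.15,(.55,.68,.03,.15),'orange');print(len(P),P.mean(0),rect(P),np.percentile(P[:,2],[2,98]))
print(bot.sense()['ft_force'])
E
```

```text
clock: 14.77
ee_pos: [0.5907, 0.0868, 0.4201]
ee_rot: [0.734, 0.679, 0.0, 0.0]
ft_force: [-0.6, -0.3, -1.2]
grip_width: 0.0237
finger_force: 40.0
87 [0.6064 0.0826 0.073 ] (array([611.6,  81.7]), array([84.8, 18.1]), 88.1) [0.0557 0.0892]
[ 0.4679  0.9192 -1.1168]
```

```bash
python3 -m jog '[{"turn":[0,0,0],"translation":[0,0,0.006],"jaw":0.015},{"turn":[0,0,0],"translation":[0,0,0.012],"jaw":0.015},{"turn":[0,0,0],"translation":[0,0,0.0155],"jaw":0.015},{"turn":[0,0,0],"translation":[0,0,0.0155],"jaw":0.015},{"turn":[0,0,0],"translation":[0,-0.005,0.0155],"jaw":0.015},{"turn":[0,0,0],"translation":[0,-0.01,0.0155],"jaw":0.015},{"turn":[0,0,0],"translation":[0,-0.015,0.0155],"jaw":0.015},{"turn":[0,0,0],"translation":[0,-0.02,0.0155],"jaw":0.015},{"turn":[0,0,0],"translation":[0,-0.025,0.0155],"jaw":0.015},{"turn":[0,0,0],"translation":[0,-0.03,0.0155],"jaw":0.015},{"turn":[0,0,0],"translation":[0,-0.032,0.0155],"jaw":0.015},{"turn":[0,0,0],"translation":[0,-0.032,0.0155],"jaw":0.015}]'
python3 - <<'E'
from m import *
f=shot('scene');C=cloud(f)
P=sel(f,C,.05,.15,(.55,.68,.03,.15),'orange');print(len(P),P.mean(0),rect(P),np.percentile(P[:,2],[2,98]))
cv2.imwrite('pics/c2.png',cv2.resize(f['pixels'][130:290,170:330],None,fx=3,fy=3,interpolation=cv2.INTER_CUBIC))
E
```

```text
clock: 15.82
ee_pos: [0.5584, 0.0893, 0.4044]
ee_rot: [0.734, 0.679, 0.0, 0.0]
ft_force: [0.9, -0.1, -0.6]
grip_width: 0.0237
finger_force: 40.0
86 [0.6063 0.0826 0.0719] (array([605.8,  81.8]), array([85.4,  6.6]), 86.8) [0.0511 0.0878]
```

View pics/c2.png

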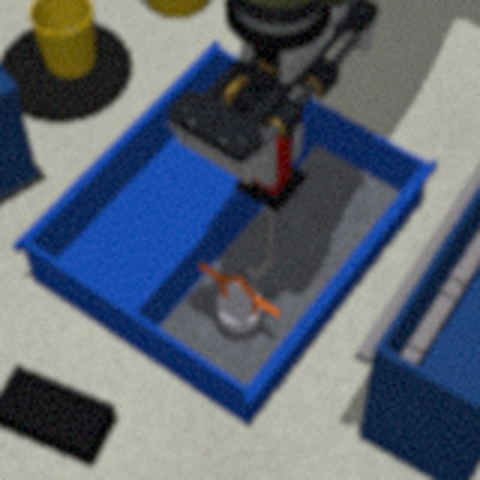

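The casting stands upright at crop (240,300) with the hook free. On to the second casting.

```bash
python3 -m jog '[{"turn":[0,0,0],"translation":[0,0,-0.02],"jaw":0.015},{"turn":[0,0,0],"translation":[0,0,-0.045],"jaw":0.015},{"turn":[0,0,0],"translation":[0,0,-0.075],"jaw":0.015},{"turn":[0,0,0],"translation":[0,0,-0.105],"jaw":0.015},{"turn":[0,0,0],"translation":[0,0,-0.135],"jaw":0.015},{"turn":[0,0,0],"translation":[0,0,-0.16],"jaw":0.015},{"turn":[0,0,0],"translation":[0,0,-0.175],"jaw":0.015},{"turn":[0,0,0],"translation":[0,0,-0.178],"jaw":0.015},{"turn":[0,0,0],"translation":[0,0,-0.178],"jaw":0.015}]';python3 plan.py .390 .289 .582 89.1
```

```text
clock: 16.62
ee_pos: [0.5589, 0.0892, 0.5824]
ee_rot: [0.734, 0.679, 0.0, 0.0]
ft_force: [0.3, -0.3, -2.6]
grip_width: 0.0238
finger_force: 40.0
shift [ 0.1859 -0.1841  0.0002] turn [ 0.0585 -0.0073 -3.6084] pos [0.5589 0.0892 0.5824] x yaw 85.49158032237655 F [ 0.2884 -0.3003 -2.5522] 0.023799276389541588 16.6167
```

```bash
python3 -m jog '[{"turn":[0,0,-0.5],"translation":[0.01,-0.01,0],"jaw":0.015},{"turn":[0,0,-1],"translation":[0.03,-0.03,0],"jaw":0.015},{"turn":[0,0,-1.5],"translation":[0.05,-0.05,0],"jaw":0.015},{"turn":[0,0,-2],"translation":[0.07,-0.069,0],"jaw":0.015},{"turn":[0,0,-2.5],"translation":[0.09,-0.089,0],"jaw":0.015},{"turn":[0,0,-3],"translation":[0.11,-0.109,0],"jaw":0.015},{"turn":[0,0,-3.6],"translation":[0.13,-0.129,0],"jaw":0.015},{"turn":[0,0,-3.6],"translation":[0.15,-0.149,0],"jaw":0.015},{"turn":[0,0,-3.6],"translation":[0.168,-0.166,0],"jaw":0.015},{"turn":[0,0,-3.6],"translation":[0.18,-0.178,0],"jaw":0.015},{"turn":[0,0,-3.6],"translation":[0.186,-0.184,0],"jaw":0.015},{"turn":[0,0,-3.6],"translation":[0.186,-0.184,0],"jaw":0.015},{"turn":[0,0,-3.6],"translation":[0.186,-0.184,0],"jaw":0.015},{"turn":[0,0,-3.6],"translation":[0.186,-0.184,0],"jaw":0.015}]'
python3 - <<'E'
from m import *
f=shot('scene');C=cloud(f)
P=sel(f,C,.26,.34,(.36,.45,.22,.36)); print(len(P),P.mean(0),rect(P))
P=sel(f,C,.06,.12,(.35,.48,.2,.36),'orange');print(len(P),P.mean(0),rect(P))
E
```

```text
clock: 17.78
ee_pos: [0.3905, 0.2886, 0.5817]
ee_rot: [0.713, 0.701, -0.0, 0.0]
ft_force: [0.7, 0.0, -1.8]
grip_width: 0.0236
finger_force: 40.0
84 [0.3925 0.284  0.2998] (array([393.4, 284. ]), array([7.4, 7.9]), 5.8)
90 [0.4299 0.2836 0.086 ] (array([429.5, 284. ]), array([83., 12.]), 89.7)
```

```bash
python3 -m jog '[{"turn":[0,0,0],"translation":[0,-0.002,0.02],"jaw":0.015},{"turn":[0,0,0],"translation":[0,-0.002,0.04],"jaw":0.015},{"turn":[0,0,0],"translation":[0,-0.002,0.06],"jaw":0.015},{"turn":[0,0,0],"translation":[0,-0.002,0.08],"jaw":0.015},{"turn":[0,0,0],"translation":[0,-0.002,0.1],"jaw":0.015},{"turn":[0,0,0],"translation":[0,-0.002,0.12],"jaw":0.015},{"turn":[0,0,0],"translation":[0,-0.002,0.135],"jaw":0.015},{"turn":[0,0,0],"translation":[0,-0.002,0.145],"jaw":0.015},{"turn":[0,0,0],"translation":[0,-0.002,0.155],"jaw":0.015},{"turn":[0,0,0],"translation":[0,-0.002,0.164],"jaw":0.015},{"turn":[0,0,0],"translation":[0,-0.002,0.164],"jaw":0.015},{"turn":[0,0,0],"translation":[0,-0.002,0.164],"jaw":0.015}]'
python3 - <<'E'
from m import *
f=shot('scene');C=cloud(f)
P=sel(f,C,.06,.12,(.35,.48,.2,.36),'orange');print(len(P),P.mean(0),rect(P))
E
```

```text
clock: 18.83
ee_pos: [0.3882, 0.2891, 0.4183]
ee_rot: [0.713, 0.701, 0.0, 0.0]
ft_force: [-1.5, 0.3, -0.9]
grip_width: 0.0242
finger_force: 40.0
95 [0.4295 0.2836 0.0855] (array([426.9, 283.7]), array([16.9, 83.2]), 2.1)
```

```bash
python3 -m jog '[{"turn":[0,0,0],"translation":[0,0.007,0],"jaw":0.015},{"turn":[0,0,0],"translation":[0,0.014,0],"jaw":0.015},{"turn":[0,0,0],"translation":[0,0.021,0],"jaw":0.015},{"turn":[0,0,0],"translation":[0,0.026,0],"jaw":0.015},{"turn":[0,0,0],"translation":[0,0.026,0],"jaw":0.015},{"turn":[0,0,0],"translation":[0,0.026,-0.008],"jaw":0.015},{"turn":[0,0,0],"translation":[0,0.026,-0.015],"jaw":0.015},{"turn":[0,0,0],"translation":[0,0.026,-0.02],"jaw":0.015},{"turn":[0,0,0],"translation":[0,0.026,-0.025],"jaw":0.015},{"turn":[0,0,0],"translation":[0,0.026,-0.03],"jaw":0.015},{"turn":[0,0,0],"translation":[0,0.026,-0.035],"jaw":0.015},{"turn":[0,0,0],"translation":[0,0.026,-0.04],"jaw":0.015},{"turn":[0,0,0],"translation":[0,0.026,-0.05],"jaw":0.015},{"turn":[0,0,0],"translation":[0,0.026,-0.06],"jaw":0.015},{"turn":[0,0,0],"translation":[0,0.026,-0.07],"jaw":0.015},{"turn":[0,0,0],"translation":[0,0.026,-0.08],"jaw":0.015},{"turn":[0,0,0],"translation":[0,0.026,-0.08],"jaw":0.015},{"turn":[0,0,0],"translation":[0,0.026,-0.08],"jaw":0.015}]'
python3 - <<'E'
from m import *
f=shot('scene');C=cloud(f)
P=sel(f,C,.06,.22,(.35,.48,.2,.36),'orange');print(len(P),P.mean(0),rect(P))
E
```

```text
clock: 20.38
ee_pos: [0.4139, 0.2888, 0.4988]
ee_rot: [0.713, 0.702, 0.001, -0.0]
ft_force: [0.3, 3.3, -4.0]
grip_width: 0.0234
finger_force: 40.0
135 [0.4211 0.285  0.1307] (array([408.9, 284. ]), array([68. , 86.6]), 3.8)
```

```bash
python3 -m jog '[{"turn":[0,0,0],"translation":[0.003,0,0],"jaw":0.015},{"turn":[0,0,0],"translation":[0.003,0,-0.01],"jaw":0.015},{"turn":[0,0,0],"translation":[0.003,0,-0.02],"jaw":0.015},{"turn":[0,0,0],"translation":[0.003,0,-0.03],"jaw":0.015},{"turn":[0,0,0],"translation":[0.003,0,-0.04],"jaw":0.015},{"turn":[0,0,0],"translation":[0.003,0,-0.05],"jaw":0.015},{"turn":[0,0,0],"translation":[0.003,0,-0.06],"jaw":0.015},{"turn":[0,0,0],"translation":[0.003,0,-0.07],"jaw":0.015},{"turn":[0,0,0],"translation":[0.003,0,-0.08],"jaw":0.015},{"turn":[0,0,0],"translation":[0.003,0,-0.09],"jaw":0.015},{"turn":[0,0,0],"translation":[0.003,0,-0.1],"jaw":0.015},{"turn":[0,0,0],"translation":[0.003,0,-0.11],"jaw":0.015},{"turn":[0,0,0],"translation":[0.003,0,-0.12],"jaw":0.015},{"turn":[0,0,0],"translation":[0.003,0,-0.13],"jaw":0.015},{"turn":[0,0,0],"translation":[0.003,0,-0.135],"jaw":0.015},{"turn":[0,0,0],"translation":[0.003,0,-0.135],"jaw":0.015},{"turn":[0,0,0],"translation":[0.003,0,-0.135],"jaw":0.015},{"turn":[0,0,0],"translation":[0.003,0,-0.135],"jaw":0.015}]'
python3 - <<'E'
from m import *
for c in ['scene','top']:
    f=shot(c);C=cloud(f)
    P=sel(f,C,.235,.30,(.3,.7,.1,.45),'orange');print(c,len(P),P.mean(0) if len(P) else '',rect(P) if len(P)>3 else '')
    P=sel(f,C,.06,.08,(.3,.75,-.15,.19),'blue');print('bin',rect(P))
    P=sel(f,C,.05,.15,(.5,.68,.03,.15),'orange');print(len(P),P.mean(0),rect(P))
E
python3 plan.py .452 .097 .632 85.5
```

```text
clock: 21.93
ee_pos: [0.4142, 0.2918, 0.6326]
ee_rot: [0.713, 0.702, -0.0, -0.0]
ft_force: [1.1, 0.4, -5.2]
grip_width: 0.0239
finger_force: 40.0
scene 126 [0.43   0.2873 0.2758] (array([429.4, 287. ]), array([ 8.7, 87.6]), 0.3)
bin (array([532.6,  23.6]), array([273.5, 307.2]), 85.8)
81 [0.6062 0.083  0.0727] (array([605.3,  81.8]), array([85. ,  7.5]), 85.3)
top 36 [0.4278 0.2747 0.278 ] (array([428.2, 271.1]), array([42.5, 10.2]), 83.8)
bin (array([528.1,  25.8]), array([270. , 304.5]), 85.6)
35 [0.6038 0.0832 0.0727] (array([604.7,  84.2]), array([84.7,  6.4]), 85.9)
shift [-0.1942  0.0409  0.0007] turn [-0.0498  0.0291  3.5965] pos [0.4141 0.2918 0.6326] x yaw 89.09649306949028 F [-0.3873  0.1    -5.4167] 0.023934099300330074 22.0333
```

```bash
python3 -m jog '[{"turn":[0,0,0],"translation":[-0.005,0.001,0],"jaw":0.015},{"turn":[0,0,0.5],"translation":[-0.015,0.003,0],"jaw":0.015},{"turn":[0,0,1],"translation":[-0.03,0.006,0],"jaw":0.015},{"turn":[0,0,1.5],"translation":[-0.047,0.01,0],"jaw":0.015},{"turn":[0,0,2],"translation":[-0.065,0.014,0],"jaw":0.015},{"turn":[0,0,2.5],"translation":[-0.083,0.018,0],"jaw":0.015},{"turn":[0,0,3],"translation":[-0.1,0.022,0],"jaw":0.015},{"turn":[0,0,3.6],"translation":[-0.117,0.025,0],"jaw":0.015},{"turn":[0,0,3.6],"translation":[-0.134,0.029,0],"jaw":0.015},{"turn":[0,0,3.6],"translation":[-0.15,0.032,0],"jaw":0.015},{"turn":[0,0,3.6],"translation":[-0.165,0.035,0],"jaw":0.015},{"turn":[0,0,3.6],"translation":[-0.178,0.038,0],"jaw":0.015},{"turn":[0,0,3.6],"translation":[-0.187,0.04,0],"jaw":0.015},{"turn":[0,0,3.6],"translation":[-0.192,0.041,0],"jaw":0.015},{"turn":[0,0,3.6],"translation":[-0.194,0.041,0],"jaw":0.015},{"turn":[0,0,3.6],"translation":[-0.194,0.041,0],"jaw":0.015}]'; python3 -m jog '[{"turn":[0,0,0],"translation":[0,0,0.01],"jaw":0.015},{"turn":[0,0,0],"translation":[0,0,0.025],"jaw":0.015},{"turn":[0,0,0],"translation":[0,0,0.04],"jaw":0.015},{"turn":[0,0,0],"translation":[0,0,0.055],"jaw":0.015},{"turn":[0,0,0],"translation":[0,0,0.07],"jaw":0.015},{"turn":[0,0,0],"translation":[0,0,0.085],"jaw":0.015},{"turn":[0,0,0],"translation":[0,0,0.1],"jaw":0.015},{"turn":[0,0,0],"translation":[0,0,0.115],"jaw":0.015},{"turn":[0,0,0],"translation":[0,0,0.125],"jaw":0.015},{"turn":[0,0,0],"translation":[0,0,0.13],"jaw":0.015},{"turn":[0,0,0],"translation":[0,0,0.13],"jaw":0.015},{"turn":[0,0,0],"translation":[0,0,0.13],"jaw":0.015}]'
python3 - <<'E'
from m import *
f=shot('scene');C=cloud(f)
P=sel(f,C,.1,.165,(.4,.55,.03,.16),'orange');print(len(P),P.mean(0),rect(P),np.percentile(P[:,2],[2,98]))
P=sel(f,C,.06,.08,(.3,.75,-.15,.19),'blue');print('bin',rect(P))
E
```

```text
clock: 23.37
ee_pos: [0.4519, 0.0969, 0.6331]
ee_rot: [0.735, 0.679, 0.0, -0.0]
ft_force: [-0.4, -0.2, -4.1]
grip_width: 0.0237
finger_force: 40.0
clock: 24.37
ee_pos: [0.452, 0.0973, 0.5037]
ee_rot: [0.734, 0.679, 0.0, 0.0]
ft_force: [-0.8, -0.0, -4.7]
grip_width: 0.0237
finger_force: 40.0
81 [0.4672 0.0943 0.1456] (array([459.1,  93.4]), array([82.9, 23.9]), 87.5) [0.1203 0.1636]
bin (array([533. ,  23.3]), array([274.1, 306.8]), 85.9)
```

Now I'll lower it, slacken, withdraw the hook and raise it.

```bash
python3 -m jog '[{"turn":[0,0,0],"translation":[0,0,0.012],"jaw":0.015},{"turn":[0,0,0],"translation":[0,0,0.024],"jaw":0.015},{"turn":[0,0,0],"translation":[0,0,0.036],"jaw":0.015},{"turn":[0,0,0],"translation":[0,0,0.048],"jaw":0.015},{"turn":[0,0,0],"translation":[0,0,0.058],"jaw":0.015},{"turn":[0,0,0],"translation":[0,0,0.066],"jaw":0.015},{"turn":[0,0,0],"translation":[0,0,0.072],"jaw":0.015},{"turn":[0,0,0],"translation":[0,0,0.076],"jaw":0.015},{"turn":[0,0,0],"translation":[0,0,0.08],"jaw":0.015},{"turn":[0,0,0],"translation":[0,0,0.083],"jaw":0.015},{"turn":[0,0,0],"translation":[0,0,0.083],"jaw":0.015},{"turn":[0,0,0],"translation":[0,0,0.083],"jaw":0.015}]' ; python3 -m jog '[{"turn":[0,0,0],"translation":[0,0,0.006],"jaw":0.015},{"turn":[0,0,0],"translation":[0,0,0.012],"jaw":0.015},{"turn":[0,0,0],"translation":[0,0,0.0155],"jaw":0.015},{"turn":[0,0,0],"translation":[0,0,0.0155],"jaw":0.015},{"turn":[0,0,0],"translation":[0,-0.005,0.0155],"jaw":0.015},{"turn":[0,0,0],"translation":[0,-0.01,0.0155],"jaw":0.015},{"turn":[0,0,0],"translation":[0,-0.015,0.0155],"jaw":0.015},{"turn":[0,0,0],"translation":[0,-0.02,0.0155],"jaw":0.015},{"turn":[0,0,0],"translation":[0,-0.025,0.0155],"jaw":0.015},{"turn":[0,0,0],"translation":[0,-0.03,0.0155],"jaw":0.015},{"turn":[0,0,0],"translation":[0,-0.032,0.0155],"jaw":0.015},{"turn":[0,0,0],"translation":[0,-0.032,0.0155],"jaw":0.015}]'
python3 - <<'E'
from m import *
f=shot('scene');C=cloud(f)
for b in [(.4,.52),(.55,.68)]:
    P=sel(f,C,.04,.15,(*b,.03,.16),'orange');print(len(P),P.mean(0),rect(P),np.percentile(P[:,2],[2,98]))
E
```

```text
clock: 25.42
ee_pos: [0.452, 0.0971, 0.4205]
ee_rot: [0.734, 0.679, 0.0, 0.0]
ft_force: [0.7, 0.3, -0.6]
grip_width: 0.0238
finger_force: 40.0
clock: 26.42
ee_pos: [0.4196, 0.0997, 0.4048]
ee_rot: [0.734, 0.679, 0.0, 0.0]
ft_force: [1.1, -0.4, -2.0]
grip_width: 0.0241
finger_force: 40.0
81 [0.4672 0.0936 0.0703] (array([460.6,  92.7]), array([83.8, 20.9]), 83.8) [0.0442 0.0902]
88 [0.6056 0.0834 0.0704] (array([599.6,  82.3]), array([86.3, 19. ]), 85.5) [0.0422 0.0885]
```

```bash
python3 -m jog '[{"turn":[0,0,0],"translation":[0,0,-0.02],"jaw":0.015},{"turn":[0,0,0],"translation":[0,0,-0.045],"jaw":0.015},{"turn":[0,0,0],"translation":[0,0,-0.075],"jaw":0.015},{"turn":[0,0,0],"translation":[0,0,-0.105],"jaw":0.015},{"turn":[0,0,0],"translation":[0,0,-0.135],"jaw":0.015},{"turn":[0,0,0],"translation":[0,0,-0.16],"jaw":0.015},{"turn":[0,0,0],"translation":[0,0,-0.175],"jaw":0.015},{"turn":[0,0,0],"translation":[0,0,-0.178],"jaw":0.015},{"turn":[0,0,0],"translation":[0,0,-0.178],"jaw":0.015}]';python3 plan.py .588 -.2375 .582 69.35
```

```text
clock: 27.22
ee_pos: [0.4202, 0.0996, 0.5828]
ee_rot: [0.734, 0.679, 0.0, 0.0]
ft_force: [0.3, 0.2, -1.8]
grip_width: 0.0237
finger_force: 40.0
shift [-0.3229  0.1938  0.0009] turn [ 0.0457 -0.0184 16.1419] pos [0.4202 0.0996 0.5828] x yaw 85.4918572208345 F [ 0.2576  0.1892 -1.7819] 0.023654545618804663 27.2167
```

```bash
python3 -m jog '[{"turn":[0,0,2],"translation":[-0.02,0.012,0],"jaw":0.015},{"turn":[0,0,4],"translation":[-0.045,0.027,0],"jaw":0.015},{"turn":[0,0,6],"translation":[-0.07,0.042,0],"jaw":0.015},{"turn":[0,0,8],"translation":[-0.1,0.06,0],"jaw":0.015},{"turn":[0,0,10],"translation":[-0.13,0.078,0],"jaw":0.015},{"turn":[0,0,12],"translation":[-0.16,0.096,0],"jaw":0.015},{"turn":[0,0,14],"translation":[-0.19,0.114,0],"jaw":0.015},{"turn":[0,0,16],"translation":[-0.22,0.132,0],"jaw":0.015},{"turn":[0,0,16.1],"translation":[-0.25,0.15,0],"jaw":0.015},{"turn":[0,0,16.1],"translation":[-0.275,0.165,0],"jaw":0.015},{"turn":[0,0,16.1],"translation":[-0.3,0.18,0],"jaw":0.015},{"turn":[0,0,16.1],"translation":[-0.315,0.189,0],"jaw":0.015},{"turn":[0,0,16.1],"translation":[-0.323,0.194,0.001],"jaw":0.015},{"turn":[0,0,16.1],"translation":[-0.323,0.194,0.001],"jaw":0.015},{"turn":[0,0,16.1],"translation":[-0.323,0.194,0.001],"jaw":0.015},{"turn":[0,0,16.1],"translation":[-0.323,0.194,0.001],"jaw":0.015}]';python3 plan.py .588 -.2375 .381 69.35
python3 - <<'E'
from m import *
for c in ['scene','top']:
    f=shot(c);C=cloud(f)
    P=sel(f,C,.26,.34,(.54,.64,-.3,-.18)); print(c,len(P),P.mean(0),rect(P)) if len(P)>3 else 0
    P=sel(f,C,.22,.26,(.54,.66,-.3,-.18)); print(c,len(P),P.mean(0),rect(P)) if len(P)>3 else 0
    P=sel(f,C,.145,.162,(.5,.72,-.33,-.13),'blue'); print(len(P),rect(P))
E
```

```text
clock: 28.55
ee_pos: [0.5881, -0.237, 0.581]
ee_rot: [0.822, 0.569, -0.0, -0.0]
ft_force: [0.7, -0.6, -1.7]
grip_width: 0.024
finger_force: 40.0
shift [-0.0005  0.0002  0.2   ] turn [-0.0544 -0.009   0.0731] pos [ 0.5881 -0.237   0.581 ] x yaw 69.42309115877919 F [ 0.7085 -0.6419 -1.6685] 0.02395890071874365 28.55
scene 81 [ 0.5876 -0.239   0.3007] (array([ 587.8, -239.2]), array([7.5, 8. ]), 46.1)
scene 68 [ 0.5997 -0.2442  0.2411] (array([ 599.8, -244.6]), array([ 9. , 35.7]), 66.0)
925 (array([ 601.9, -243.4]), array([ 98.2, 101. ]), 68.8)
346 (array([ 607.8, -221.2]), array([ 52.9, 100.1]), 69.0)
```

```bash
python3 -m jog '[{"turn":[0,0,0],"translation":[0,0,0.015],"jaw":0.015},{"turn":[0,0,0],"translation":[0,0,0.035],"jaw":0.015},{"turn":[0,0,0],"translation":[0,0,0.055],"jaw":0.015},{"turn":[0,0,0],"translation":[0,0,0.07],"jaw":0.015},{"turn":[0,0,0],"translation":[0,0,0.08],"jaw":0.015},{"turn":[0,0,0],"translation":[0,0,0.09],"jaw":0.015},{"turn":[0,0,0],"translation":[0,0,0.1],"jaw":0.015},{"turn":[0,0,0],"translation":[0,0,0.11],"jaw":0.015},{"turn":[0,0,0],"translation":[0,0,0.12],"jaw":0.015},{"turn":[0,0,0],"translation":[0,0,0.13],"jaw":0.015},{"turn":[0,0,0],"translation":[0,0,0.14],"jaw":0.015},{"turn":[0,0,0],"translation":[0,0,0.15],"jaw":0.015},{"turn":[0,0,0],"translation":[0,0,0.16],"jaw":0.015},{"turn":[0,0,0],"translation":[0,0,0.17],"jaw":0.015},{"turn":[0,0,0],"translation":[0,0,0.18],"jaw":0.015},{"turn":[0,0,0],"translation":[0,0,0.19],"jaw":0.015},{"turn":[0,0,0],"translation":[0,0,0.197],"jaw":0.015},{"turn":[0,0,0],"translation":[0,0,0.2],"jaw":0.015},{"turn":[0,0,0],"translation":[0,0,0.2],"jaw":0.015}]'
```

```text
clock: 30.23
ee_pos: [0.5881, -0.2376, 0.3808]
ee_rot: [0.822, 0.569, -0.0, -0.0]
ft_force: [0.1, -0.9, -1.4]
grip_width: 0.0234
finger_force: 40.0
```

```bash
python3 -m jog '[{"turn":[0,0,0],"translation":[0,0,0.001],"jaw":0.015},{"turn":[0,0,0],"translation":[0,0,0.001],"jaw":0.06},{"turn":[0,0,0],"translation":[0,0,0.001],"jaw":0.06},{"turn":[0,0,0],"translation":[0,0,0.001],"jaw":0.06},{"turn":[0,0,0],"translation":[0,0,0.001],"jaw":0.06},{"turn":[0,0,0],"translation":[0,0,0.001],"jaw":0.06},{"turn":[0,0,0],"translation":[0,0,0.001],"jaw":0.06},{"turn":[0,0,0],"translation":[0,0,-0.02],"jaw":0.06},{"turn":[0,0,0],"translation":[0,0,-0.05],"jaw":0.06},{"turn":[0,0,0],"translation":[0,0,-0.08],"jaw":0.06},{"turn":[0,0,0],"translation":[0,0,-0.11],"jaw":0.06},{"turn":[0,0,0],"translation":[0,0,-0.14],"jaw":0.06},{"turn":[0,0,0],"translation":[0,0,-0.16],"jaw":0.06},{"turn":[0,0,0],"translation":[0,0,-0.16],"jaw":0.06}]'
python3 - <<'E'
from m import *
for c in ['scene','top']:
    f=shot(c,'d_'+c);C=cloud(f)
    P=sel(f,C,.215,.25,(.5,.7,-.33,-.13),'red');print(c,'rodtop',len(P),P.mean(0) if len(P) else '')
    P=sel(f,C,.145,.162,(.5,.72,-.33,-.13),'blue');print('plate',len(P),rect(P))
    P=sel(f,C,.01,.1,(.36,.5,-.35,-.17),'yellow');print('cup',len(P),np.percentile(P,[1,50,99],axis=0).tolist())
    P=P[P[:,2]>np.percentile(P[:,2],99)-.012];print('rim',cv2.minEnclosingCircle((P[:,:2]*1000).astype(np.float32)),P[:,2].max())
    P=sel(f,C,-.005,.02,(.3,.55,-.35,-.15),'dark');print('mat',cv2.minEnclosingCircle((P[:,:2]*1000).astype(np.float32)))
    P=sel(f,C,.06,.08,(.3,.75,-.15,.19),'blue');print('bin',rect(P))
    for t in ['cup','mat']:print(t,[(round(r['p'],2),px2w(f,*r['position'],z=.003)) for r in bot.spot_point(c,t)[:3]])
E
```

```text
clock: 31.4
ee_pos: [0.5874, -0.2372, 0.5467]
ee_rot: [0.822, 0.569, 0.002, 0.003]
ft_force: [0.0, -0.6, -0.2]
grip_width: 0.06
finger_force: 0.0
scene rodtop 47 [ 0.591  -0.2369  0.2214]
plate 714 (array([ 602.4, -243.8]), array([ 99.3, 100.2]), 70.1)
cup 472 [[0.3932621206858322, -0.286266744323531, 0.012331051924092612], [0.4266498988066926, -0.25364407358671776, 0.054899409761604345], [0.457522833778922, -0.22195554865797723, 0.08408933934012904]]
rim ((426.147705078125, -255.1901397705078), 35.86022186279297) 0.08563409523356769
mat ((442.1619873046875, -251.44805908203125), 73.47552490234375)
bin (array([532.1,  22.9]), array([274.7, 309.2]), 85.7)
cup [(0.79, array([ 0.2745, -0.2116,  0.003 ])), (0.76, array([ 0.4192, -0.2506,  0.003 ])), (0.63, array([ 0.2478, -0.35  ,  0.003 ]))]
mat [(0.75, array([ 0.4438, -0.2417,  0.003 ]))]
top rodtop 0 
plate 307 (array([ 611.4, -214.7]), array([ 42.3, 103.8]), 62.7)Traceback (most recent call last):
  File "<stdin>", line 6, in <module>
    return _quantile_unchecked(
        a, q, axis, out, overwrite_input, method, keepdims, weights)
    return _ureduce(a,
                    func=_quantile_ureduce_func,
    ...<5 lines>...
                    overwrite_input=overwrite_input,
                    method=method)
    r = func(a, **kwargs)
    result = _quantile(arr,
                       quantiles=q,
    ...<2 lines>...
                       out=out,
                       weights=wgt)
    slices_having_nans = np.isnan(arr[-1, ...])
                                  ~~~^^^^^^^^^
IndexError: index -1 is out of bounds for axis 0 with size 0
```

View pics/d_scene.png

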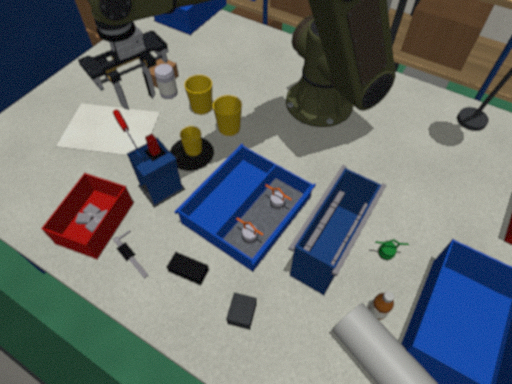

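The picture shows both castings standing in the lined half, the tank empty, and the rod back in its stand at (153,145). The small cup is on the mat at (191,140). Next I'll plan a tilted side grasp, with the tool pointing toward −y from the bin side.

```bash
cat > plan2.py <<'E'
import sys
from h import *
np.set_printoptions(precision=4,suppress=True)
def plan(gp,psi,al,roll):
    s=bot.sense();A=R.from_quat(s['ee_rot']);a=np.radians(al);h=np.radians(psi)
    z=np.array([np.sin(a)*np.cos(h),np.sin(a)*np.sin(h),-np.cos(a)]);y=np.array([-np.sin(h),np.cos(h),0])
    B=R.from_matrix(np.stack([np.cross(y,z),y,z],1))*R.from_rotvec([0,0,np.radians(roll)])
    p=np.array(gp)-.18*z
    print('shift',A.inv().apply(p-s['ee_pos']),'turn',np.degrees((A.inv()*B).as_rotvec()),'gp now',np.array(s['ee_pos'])+.18*A.as_matrix()[:,2],'z',A.as_matrix()[:,2],'y',A.as_matrix()[:,1],'q',np.array(s['q']),'F',np.array(s['ft_force']),round(s['grip_width'],4),s['clock'])
if __name__=='__main__':
    plan([float(v) for v in sys.argv[1:4]],*[float(v) for v in sys.argv[4:7]])
E
python3 plan2.py .424 -.15 .32 -90 60 0
```

```text
shift [ 0.1701 -0.2392  0.1306] turn [-10.9035 -59.3611 -18.6115] gp now [ 0.5879 -0.2375  0.36  ] z [-0.0021  0.001  -1.    ] y [ 0.936  -0.3519 -0.0023] q [-0.4417  0.4496  1.0119 -0.      1.6825 -0.082 ] F [-0.1408 -0.358  -0.2547] 0.0599 31.6
```

```bash
python3 -m jog '[{"turn":[0,0,0],"translation":[0.03,-0.04,0],"jaw":0.07},{"turn":[0,0,0],"translation":[0.05,-0.075,0],"jaw":0.07},{"turn":[-1.1,-5.9,-1.9],"translation":[0.075,-0.11,0],"jaw":0.08},{"turn":[-2.2,-11.9,-3.7],"translation":[0.1,-0.14,0],"jaw":0.09},{"turn":[-3.3,-17.8,-5.6],"translation":[0.12,-0.17,0.02],"jaw":0.094},{"turn":[-4.4,-23.7,-7.4],"translation":[0.14,-0.2,0.04],"jaw":0.094},{"turn":[-5.5,-29.7,-9.3],"translation":[0.155,-0.22,0.06],"jaw":0.094},{"turn":[-6.5,-35.6,-11.2],"translation":[0.17,-0.239,0.08],"jaw":0.094},{"turn":[-7.6,-41.6,-13],"translation":[0.17,-0.239,0.1],"jaw":0.094},{"turn":[-8.7,-47.5,-14.9],"translation":[0.17,-0.239,0.12],"jaw":0.094},{"turn":[-9.8,-53.4,-16.7],"translation":[0.17,-0.239,0.13],"jaw":0.094},{"turn":[-10.9,-59.4,-18.6],"translation":[0.17,-0.239,0.13],"jaw":0.094},{"turn":[-10.9,-59.4,-18.6],"translation":[0.17,-0.239,0.13],"jaw":0.094},{"turn":[-10.9,-59.4,-18.6],"translation":[0.17,-0.239,0.13],"jaw":0.094},{"turn":[-10.9,-59.4,-18.6],"translation":[0.17,-0.239,0.13],"jaw":0.094},{"turn":[-10.9,-59.4,-18.6],"translation":[0.17,-0.239,0.13],"jaw":0.094},{"turn":[-10.9,-59.4,-18.6],"translation":[0.17,-0.239,0.13],"jaw":0.094},{"turn":[-10.9,-59.4,-18.6],"translation":[0.17,-0.239,0.13],"jaw":0.094}]'; python3 plan2.py .424 -.25 .058 -90 60 0
python3 - <<'E'
from m import *
for c in ['top','scene']:
    f=shot(c,'e_'+c);C=cloud(f)
    P=sel(f,C,.01,.12,(.36,.5,-.35,-.17),'yellow')
    if len(P)>20:
        print('cup',c,len(P),np.percentile(P,[1,50,99],axis=0).tolist())
        P=P[P[:,2]>np.percentile(P[:,2],99)-.012];print('rim',cv2.minEnclosingCircle((P[:,:2]*1000).astype(np.float32)),P[:,2].max())
    for b in [(.2,.34,-.28,-.14),(.18,.32,-.42,-.28)]:
        P=sel(f,C,.02,.3,b,'yellow');print('other cups',len(P),np.percentile(P,[1,50,99],axis=0).tolist()) if len(P) else 0
    P=sel(f,C,.06,.08,(.3,.75,-.15,.19),'blue');print('bin',rect(P))
E
```

```text
clock: 33.1
ee_pos: [0.4249, 0.0078, 0.4151]
ee_rot: [0.616, 0.613, -0.351, 0.349]
ft_force: [-0.7, 1.2, 0.1]
grip_width: 0.0939
finger_force: 0.0
shift [ 0.1778 -0.0005  0.2239] turn [-0.2189 -0.6645 -0.1413] gp now [ 0.4242 -0.147   0.3233] z [-0.0038 -0.8602 -0.51  ] y [ 1.     -0.0045  0.0002] q [ 0.0765  0.0553  1.8687 -1.0406  1.4594  0.3454] F [-0.6804  1.1786  0.0765] 0.0939 33.1
cup top 208 [[0.3912511323736895, -0.2837062439191033, 0.010817198477715808], [0.4269551449070147, -0.26793867591731735, 0.059083807739992], [0.45542277980894086, -0.21875251580192534, 0.08400630542348009]]
rim ((423.9337463378906, -251.50669860839844), 34.27711486816406) 0.0853839483214136
other cups 360 [[0.23346746038860056, -0.2527222917915239, 0.02149455709535384], [0.2753349502108128, -0.23200570181742716, 0.08417590098071626], [0.3239957461192264, -0.1601709209085162, 0.11305874411966756]]
other cups 483 [[0.20107595064403286, -0.3940733925438484, 0.02260241120060967], [0.241592153600387, -0.37308631551053567, 0.08104358069480577], [0.2885469691156251, -0.30188287380440604, 0.1132612924980529]]
bin (array([528.9,  25.9]), array([270.1, 301.5]), 85.6)
cup scene 481 [[0.393078776995189, -0.2872015693789739, 0.011505587730083944], [0.4267101963180293, -0.253179985220673, 0.05618311673989285], [0.45782715638101523, -0.22213307999755047, 0.0840691886358208]]
rim ((424.8960876464844, -254.53233337402344), 35.4384765625) 0.08499755253852792
other cups 557 [[0.23649185211827373, -0.2504914021845121, 0.021529999251120105], [0.3081332372174598, -0.19030021079240123, 0.07539459458279762], [0.32748104235975495, -0.16255661403552019, 0.11432292789663506]]
other cups 587 [[0.20069475952520308, -0.3966328666926183, 0.021525670421234676], [0.24326860171662024, -0.36092907398816965, 0.07243240685351426], [0.29253475534864704, -0.31069661314923186, 0.11279125841147997]]
bin (array([532.4,  22.3]), array([274.9, 308.6]), 85.9)
```

View pics/e_scene.png

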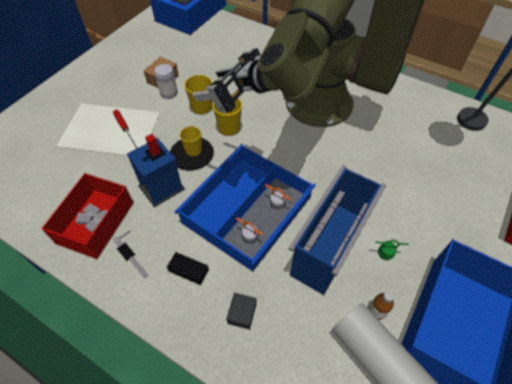

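The tool reached this heading only with joint 4 at its limit of −1.04. I'll fit a quick kinematic model from the recorded readings to choose a grasp heading and pour orientation with margin.

```bash
cat > kin.py <<'E'
from h import *
from scipy.optimize import least_squares
np.set_printoptions(precision=3,suppress=True)
LO=np.array([-3.03,-.79,.23,-1.04,0,-2.55]);HI=np.array([3.03,2.21,2.52,4.18,3.07,2.55])
def fk(q,g):
    a1,d1,L1,L2,e,d6=g
    r2=R.from_euler('z',q[0])*R.from_euler('y',q[1]); r3=r2*R.from_euler('y',q[2])
    rt=r3*R.from_euler('z',SG*q[3])*R.from_euler('y',q[4])
    p=R.from_euler('z',q[0]).apply([a1,0,d1])+r2.apply([0,0,L1])+r3.apply([e,0,L2])+rt.apply([0,0,d6])
    return p,(rt*R.from_euler('z',q[5]+np.pi/2))
SG=1
D=[([-1.212,.3,1.521,0,1.321,-.067],[.2272,-.5009,.4046]),([-.4417,.4496,1.0119,0,1.6825,-.082],[.5874,-.2372,.5467])]
s=bot.sense(); D.append((s['q'],s['ee_pos']))
m=min((np.linalg.norm((fk(s['q'],[0]*6)[1].inv()*R.from_quat(s['ee_rot'])).as_rotvec()),sg) for sg in (1,) )
for SG in (1,-1): print(SG,np.linalg.norm((fk(s['q'],[0]*6)[1].inv()*R.from_quat(s['ee_rot'])).magnitude()))
SG=min((1,-1),key=lambda v:(globals().__setitem__('SG',v),(fk(s['q'],[0]*6)[1].inv()*R.from_quat(s['ee_rot'])).magnitude())[1])
S=least_squares(lambda g:np.concatenate([fk(q,g)[0]-p for q,p in D]),[0,.3,.4,.4,0,.1]);G=S.x
print('SG',SG,'geom',G,'res',S.cost)
def rot(psi,al,roll):
    a,h=np.radians(al),np.radians(psi)
    z=np.array([np.sin(a)*np.cos(h),np.sin(a)*np.sin(h),-np.cos(a)]);y=np.array([-np.sin(h),np.cos(h),0])
    return R.from_matrix(np.stack([np.cross(y,z),y,z],1))*R.from_rotvec([0,0,np.radians(roll)]),z
def ik(gp,psi,al,roll,n=12):
    B,z=rot(psi,al,roll);p=np.array(gp)-.18*z;best=None;rng=np.random.default_rng(0)
    def f(q):
        a,b=fk(q,G);return np.r_[(a-p)*5,(b.inv()*B).as_rotvec()]
    for _ in range(n):
        S=least_squares(f,rng.uniform(LO,HI),bounds=(LO+.02,HI-.02))
        if best is None or S.cost<best.cost: best=S
        if best.cost<1e-7: break
    return best.cost,best.x
E
python3 - <<'E'
from kin import *
for psi in (90,75):
  for al in (50,60):
    for r in (0,180):
      c,q=ik([.424,-.252,.058],psi,al,r);print('grasp',psi,al,r,'%.5f'%c,q)
for gp in ([.47,-.04,.22],[.52,-.04,.22]):
  for psi in (90,60,30):
    for al in (80,90):
      for r in (0,180):
        for d in (130,-130):
          c,q=ik(gp,psi,al,r+d,8)
          if c<1e-4: print('pour',gp,psi,al,r,d,q)
E
```

```text
1 5.828670879282071e-16
-1 2.0809512333645928
SG 1 geom [0.002 0.159 0.445 0.436 0.03  0.034] res 0.0014341463696493858
grasp 90 50 0 0.00000 [-0.775  0.685  1.601  0.579  1.554  2.14 ]
grasp 90 50 180 0.00000 [-0.775  0.685  1.601  0.579  1.554 -1.001]
grasp 90 60 0 0.00000 [-0.8    0.758  1.558  0.653  1.689  2.112]
grasp 90 60 180 0.00000 [-0.8    0.758  1.558  0.653  1.689 -1.029]
grasp 75 50 0 0.00000 [-0.821  0.633  1.701  0.716  1.42   2.239]
grasp 75 50 180 0.00000 [-0.821  0.633  1.701  0.716  1.42  -0.902]
grasp 75 60 0 0.00000 [-0.853  0.702  1.67   0.803  1.547  2.186]
grasp 75 60 180 0.00000 [-0.853  0.702  1.67   0.803  1.547 -0.955]
pour [0.47, -0.04, 0.22] 90 80 0 130 [-0.489  0.486  1.759  1.116  1.827 -1.65 ]
pour [0.47, -0.04, 0.22] 90 80 0 -130 [-0.489  0.486  1.759  1.116  1.827  0.095]
pour [0.47, -0.04, 0.22] 90 80 180 130 [-0.489  0.486  1.759  1.116  1.827  1.491]Traceback (most recent call last):
  File "<stdin>", line 11, in <module>
  File "kin.py", line 28, in ik
    S=least_squares(f,rng.uniform(LO,HI),bounds=(LO+.02,HI-.02))
    return func(*args, **kwargs)
    raise ValueError("Initial guess is outside of provided bounds")
ValueError: Initial guess is outside of provided bounds
```

```bash
python3 plan2.py .424 -.25 .32 90 0 180
```

```text
shift [-0.2046  0.0003  0.1785] turn [-0.1348 59.3315 -0.2334] gp now [ 0.4242 -0.1469  0.3233] z [-0.0039 -0.8601 -0.5101] y [ 1.     -0.0045 -0.    ] q [ 0.0766  0.0555  1.8687 -1.0405  1.4595  0.3453] F [-0.2349 -0.1111  1.0873] 0.094 33.2
```

```bash
python3 -m jog '[{"turn":[0,5,0],"translation":[-0.017,0,0.015],"jaw":0.094},{"turn":[0,10,0],"translation":[-0.034,0,0.03],"jaw":0.094},{"turn":[0,15,0],"translation":[-0.051,0,0.045],"jaw":0.094},{"turn":[0,20,0],"translation":[-0.068,0,0.06],"jaw":0.094},{"turn":[0,25,0],"translation":[-0.085,0,0.075],"jaw":0.094},{"turn":[0,30,0],"translation":[-0.102,0,0.09],"jaw":0.094},{"turn":[0,35,0],"translation":[-0.119,0,0.105],"jaw":0.094},{"turn":[0,40,0],"translation":[-0.136,0,0.12],"jaw":0.094},{"turn":[0,45,0],"translation":[-0.153,0,0.135],"jaw":0.094},{"turn":[0,50,0],"translation":[-0.17,0,0.15],"jaw":0.094},{"turn":[0,55,0],"translation":[-0.19,0,0.165],"jaw":0.094},{"turn":[0,59.3,0],"translation":[-0.205,0,0.178],"jaw":0.094},{"turn":[0,59.3,0],"translation":[-0.205,0,0.178],"jaw":0.094},{"turn":[0,59.3,0],"translation":[-0.205,0,0.178],"jaw":0.094},{"turn":[0,59.3,0],"translation":[-0.205,0,0.178],"jaw":0.094}]'; python3 plan2.py .424 -.347 .25 90 60 180
```

```text
clock: 34.45
ee_pos: [0.4238, -0.2491, 0.5]
ee_rot: [0.709, 0.706, -0.001, 0.0]
ft_force: [0.0, 0.0, 0.5]
grip_width: 0.0939
finger_force: 0.0
shift [-0.2535  0.0015  0.1605] turn [ 0.0775 60.1214 -0.2671] gp now [ 0.4236 -0.2495  0.32  ] z [-0.0011 -0.0021 -1.    ] y [ 1.     -0.0045 -0.0011] q [-0.6055  0.1099  1.5293 -0.0024  1.502  -0.6009] F [0.0431 0.01   0.5387] 0.0939 34.45
```

```bash
python3 -m jog '[{"turn":[0,5,0],"translation":[-0.021,0,0],"jaw":0.094},{"turn":[0,10,0],"translation":[-0.042,0,0.01],"jaw":0.094},{"turn":[0,15,0],"translation":[-0.063,0,0.02],"jaw":0.094},{"turn":[0,20,0],"translation":[-0.084,0,0.035],"jaw":0.094},{"turn":[0,25,0],"translation":[-0.105,0,0.05],"jaw":0.094},{"turn":[0,30,0],"translation":[-0.126,0,0.065],"jaw":0.094},{"turn":[0,35,0],"translation":[-0.147,0,0.08],"jaw":0.094},{"turn":[0,40,0],"translation":[-0.17,0,0.1],"jaw":0.094},{"turn":[0,45,0],"translation":[-0.19,0,0.115],"jaw":0.094},{"turn":[0,50,0],"translation":[-0.21,0.001,0.13],"jaw":0.094},{"turn":[0,55,0],"translation":[-0.235,0.001,0.145],"jaw":0.094},{"turn":[0,60,0],"translation":[-0.253,0.001,0.16],"jaw":0.094},{"turn":[0,60,0],"translation":[-0.253,0.001,0.16],"jaw":0.094},{"turn":[0,60,0],"translation":[-0.253,0.001,0.16],"jaw":0.094},{"turn":[0,60,0],"translation":[-0.253,0.001,0.16],"jaw":0.094}]'; python3 plan2.py .4245 -.347 .113 90 60 180
python3 - <<'E'
from m import *
for c in ['top','scene']:
    f=shot(c);C=cloud(f)
    if c=='scene': cv2.imwrite('pics/f_scene.png',cv2.resize(f['pixels'][0:220,50:300],None,fx=2.5,fy=2.5))
    P=sel(f,C,.01,.12,(.36,.5,-.35,-.17),'yellow')
    if len(P)>20:
        P=P[P[:,2]>np.percentile(P[:,2],99)-.012];print('rim',c,cv2.minEnclosingCircle((P[:,:2]*1000).astype(np.float32)),P[:,2].max())
E
```

```text
clock: 35.7
ee_pos: [0.4244, -0.5014, 0.3413]
ee_rot: [0.614, 0.612, 0.353, -0.352]
ft_force: [-0.1, 0.6, 0.6]
grip_width: 0.0939
finger_force: 0.0
shift [-0.1203  0.0002  0.0683] turn [ 0.128   0.1949 -0.1302] gp now [ 0.4248 -0.3459  0.2508] z [ 0.0022  0.8643 -0.5029] y [ 1.     -0.0031 -0.0008] q [-0.9771  0.7332  1.1084  0.6227  2.1586 -0.8619] F [-0.143   0.5677  0.6046] 0.0939 35.7
rim top ((422.99761962890625, -251.89678955078125), 34.393455505371094) 0.08497972183976699
rim scene ((426.2586364746094, -254.0064239501953), 35.02685546875) 0.08631947424617681
```

View pics/f_scene.png

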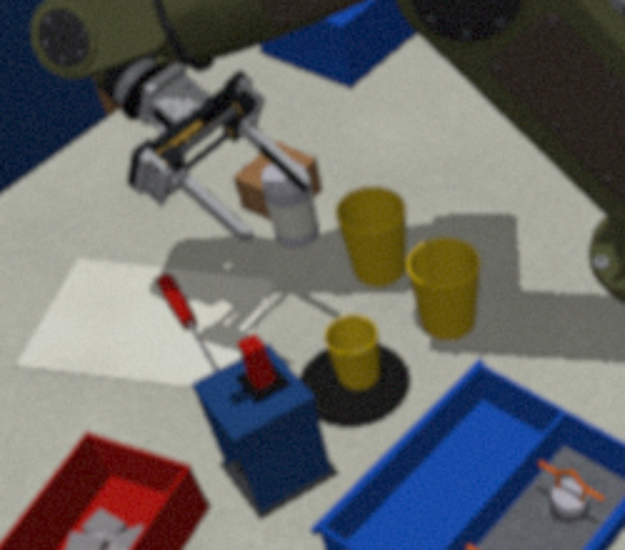

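The gripper is behind the cup, clear of the shaker and stand. The cup rim measures (0.4245, −0.253) from both cameras. I'll advance and close.

```bash
python3 -m jog '[{"turn":[0,0,0],"translation":[-0.025,0,0.014],"jaw":0.094},{"turn":[0,0,0],"translation":[-0.055,0,0.031],"jaw":0.094},{"turn":[0,0,0],"translation":[-0.085,0,0.048],"jaw":0.094},{"turn":[0,0,0],"translation":[-0.11,0,0.063],"jaw":0.094},{"turn":[0,0,0],"translation":[-0.12,0,0.068],"jaw":0.094},{"turn":[0,0,0],"translation":[-0.12,0,0.078],"jaw":0.094},{"turn":[0,0,0],"translation":[-0.12,0,0.093],"jaw":0.094},{"turn":[0,0,0],"translation":[-0.12,0,0.108],"jaw":0.094},{"turn":[0,0,0],"translation":[-0.12,0,0.123],"jaw":0.094},{"turn":[0,0,0],"translation":[-0.12,0,0.138],"jaw":0.094},{"turn":[0,0,0],"translation":[-0.12,0,0.153],"jaw":0.094},{"turn":[0,0,0],"translation":[-0.12,0,0.168],"jaw":0.094},{"turn":[0,0,0],"translation":[-0.12,0,0.177],"jaw":0.094},{"turn":[0,0,0],"translation":[-0.12,0,0.177],"jaw":0.094},{"turn":[0,0,0],"translation":[-0.12,0,0.177],"jaw":0.094}]'; python3 plan2.py .4245 -.253 .058 90 60 180
python3 - <<'E'
from m import *
f=shot('scene')
cv2.imwrite('pics/g.png',cv2.resize(f['pixels'][60:200,110:270],None,fx=3.5,fy=3.5,interpolation=cv2.INTER_CUBIC))
E
```

```text
clock: 37.05
ee_pos: [0.4244, -0.4097, 0.1493]
ee_rot: [0.614, 0.612, 0.354, -0.352]
ft_force: [-0.9, 0.5, -0.3]
grip_width: 0.0937
finger_force: 0.0
shift [-0.0007  0.0001  0.0014] turn [ 0.2004  0.1022 -0.0819] gp now [ 0.425  -0.254   0.0591] z [ 0.0035  0.8651 -0.5015] y [ 1.     -0.0037  0.0005] q [-0.896   0.8415  1.4265  0.5868  1.7662 -1.0585] F [-0.9023  0.4977 -0.3021] 0.0937 37.05
```

View pics/g.png

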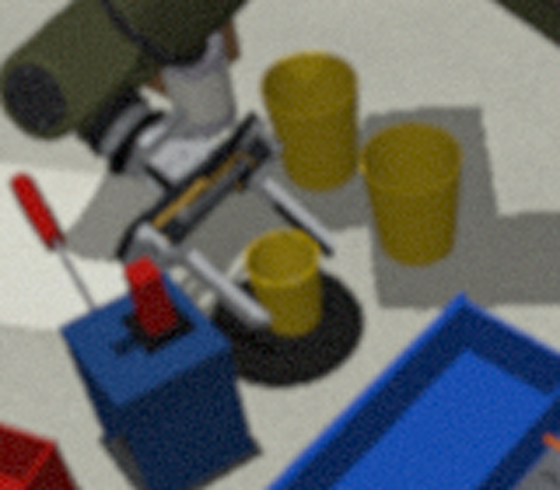

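```bash
python3 -m jog '[{"turn":[0,0,0],"translation":[0,0,0],"jaw":0.05},{"turn":[0,0,0],"translation":[0,0,0],"jaw":0.05},{"turn":[0,0,0],"translation":[0,0,0],"jaw":0.05},{"turn":[0,0,0],"translation":[0,0,0],"jaw":0.05},{"turn":[0,0,0],"translation":[0,0,0],"jaw":0.05},{"turn":[0,0,0],"translation":[0,0,0],"jaw":0.05},{"turn":[0,0,0],"translation":[0,0,0],"jaw":0.05},{"turn":[0,0,0],"translation":[0,0,0],"jaw":0.05},{"turn":[0,0,0],"translation":[0.009,0,-0.005],"jaw":0.05},{"turn":[0,0,0],"translation":[0.026,0,-0.015],"jaw":0.05},{"turn":[0,0,0],"translation":[0.043,0,-0.025],"jaw":0.05},{"turn":[0,0,0],"translation":[0.069,0,-0.04],"jaw":0.05},{"turn":[0,0,0],"translation":[0.095,0,-0.055],"jaw":0.05},{"turn":[0,0,0],"translation":[0.121,0,-0.07],"jaw":0.05},{"turn":[0,0,0],"translation":[0.147,0,-0.085],"jaw":0.05},{"turn":[0,0,0],"translation":[0.173,0,-0.1],"jaw":0.05},{"turn":[0,0,0],"translation":[0.19,0,-0.11],"jaw":0.05},{"turn":[0,0,0],"translation":[0.19,0,-0.11],"jaw":0.05},{"turn":[0,0,0],"translation":[0.19,0,-0.11],"jaw":0.05}]' 25
python3 - <<'E'
from m import *
for c in ['scene','top']:
    f=shot(c);C=cloud(f)
    if c=='scene': cv2.imwrite('pics/h.png',cv2.resize(f['pixels'][40:200,110:310],None,fx=3,fy=3,interpolation=cv2.INTER_CUBIC))
    P=sel(f,C,.06,.08,(.3,.75,-.15,.19),'blue');print('bin',rect(P))
E
python3 plan2.py .46 -.04 .29 90 60 180
```

```text
clock: 38.68
ee_pos: [0.4239, -0.4095, 0.3682]
ee_rot: [0.614, 0.611, 0.354, -0.352]
ft_force: [-0.4, -1.0, -2.4]
grip_width: 0.0649
finger_force: 24.9
bin (array([532.9,  23.2]), array([273.1, 308. ]), 85.9)
bin (array([527.1,  26. ]), array([269.7, 303.9]), 85.8)
shift [0.1188 0.0351 0.1783] turn [ 0.1619 -0.0564 -0.229 ] gp now [ 0.4244 -0.2536  0.2763] z [ 0.0028  0.8665 -0.4992] y [ 1.     -0.0044 -0.0021] q [-0.8964  0.5496  1.345   0.6684  2.0728 -0.8234] F [-0.3239 -0.1407 -3.2067] 0.0644 38.7833
```

View pics/h.png

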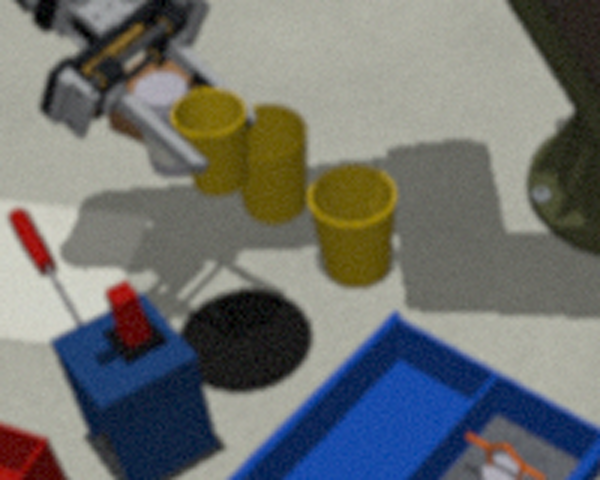

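The cup is upright in the gripper and the bin is unchanged. I'll carry the cup over the bare half.

```bash
python3 plan2.py .44 0 .25 90 60 180; python3 -m jog '[{"turn":[0,0,0],"translation":[0.01,0.001,0.018],"jaw":0.05},{"turn":[0,0,0],"translation":[0.02,0.003,0.037],"jaw":0.05},{"turn":[0,0,0],"translation":[0.03,0.004,0.058],"jaw":0.05},{"turn":[0,0,0],"translation":[0.04,0.006,0.08],"jaw":0.05},{"turn":[0,0,0],"translation":[0.05,0.008,0.105],"jaw":0.05},{"turn":[0,0,0],"translation":[0.06,0.01,0.13],"jaw":0.05},{"turn":[0,0,0],"translation":[0.07,0.012,0.155],"jaw":0.05},{"turn":[0,0,0],"translation":[0.08,0.014,0.18],"jaw":0.05},{"turn":[0,0,0],"translation":[0.09,0.016,0.2],"jaw":0.05},{"turn":[0,0,0],"translation":[0.1,0.017,0.218],"jaw":0.05},{"turn":[0,0,0],"translation":[0.104,0.017,0.23],"jaw":0.05},{"turn":[0,0,0],"translation":[0.104,0.017,0.232],"jaw":0.05},{"turn":[0,0,0],"translation":[0.104,0.017,0.232],"jaw":0.05}]'; python3 plan2.py .44 0 .21 90 75 220;python3 plan2.py .44 0 .21 90 88 310
```

```text
shift [0.104  0.015  0.2329] turn [ 0.1619 -0.0564 -0.229 ] gp now [ 0.4244 -0.2536  0.2763] z [ 0.0028  0.8665 -0.4992] y [ 1.     -0.0044 -0.0021] q [-0.8964  0.5496  1.345   0.6684  2.0728 -0.8234] F [-0.3239 -0.1407 -3.2067] 0.0644 38.7833
clock: 39.87
ee_pos: [0.4421, -0.1568, 0.3408]
ee_rot: [0.614, 0.611, 0.354, -0.353]
ft_force: [0.0, -0.1, -0.7]
grip_width: 0.0647
finger_force: 24.9
shift [-0.0815 -0.0019  0.0273] turn [ 5.3803 14.3337 39.5998] gp now [ 0.4425 -0.0009  0.2508] z [ 0.0022  0.866  -0.5001] y [ 1.     -0.0035 -0.0017] q [-0.5337  0.2854  1.7888  0.8548  1.7142 -0.7008] F [ 0.0172 -0.0801 -0.7314] 0.0647 39.8667
shift [-0.1194 -0.0018  0.0422] turn [ 31.7089  14.553  126.7195] gp now [ 0.4425 -0.0009  0.2508] z [ 0.0022  0.866  -0.5001] y [ 1.     -0.0035 -0.0017] q [-0.5337  0.2854  1.7888  0.8548  1.7142 -0.7008] F [ 0.0172 -0.0801 -0.7314] 0.0647 39.8667
```

```bash
python3 -m jog '[{"turn":[0,4,0],"translation":[-0.017,0,0.006],"jaw":0.05},{"turn":[0,8,0],"translation":[-0.035,0,0.012],"jaw":0.05},{"turn":[0,12,0],"translation":[-0.052,0,0.018],"jaw":0.05},{"turn":[0,16,0],"translation":[-0.07,0,0.024],"jaw":0.05},{"turn":[0,20,0],"translation":[-0.087,0,0.03],"jaw":0.05},{"turn":[0,24,0],"translation":[-0.105,0,0.036],"jaw":0.05},{"turn":[0,26,0],"translation":[-0.114,0,0.039],"jaw":0.05},{"turn":[0,26,0],"translation":[-0.114,0,0.039],"jaw":0.05},{"turn":[0,26,0],"translation":[-0.114,0,0.039],"jaw":0.05}]'; python3 plan2.py .44 0 .21 90 86 310
```

```text
clock: 40.62
ee_pos: [0.442, -0.1807, 0.2233]
ee_rot: [0.519, 0.516, 0.483, -0.481]
ft_force: [0.3, 0.0, -1.5]
grip_width: 0.0649
finger_force: 25.0
shift [-0.0007 -0.002   0.0012] turn [  0.2646  -0.2773 129.92  ] gp now [ 0.4429 -0.0012  0.2104] z [ 0.0051  0.9974 -0.0715] y [ 1.     -0.0052 -0.001 ] q [-0.5906  0.5643  1.8126  1.0773  1.9071 -0.9121] F [ 0.2764  0.0005 -1.5095] 0.0649 40.6167
```

Now the pour, a pure roll about the tool z axis.

```bash
python3 -m jog '[{"turn":[0,0,7],"translation":[0,0,0],"jaw":0.05},{"turn":[0,0,14],"translation":[0,0,0],"jaw":0.05},{"turn":[0,0,21],"translation":[0,0,0],"jaw":0.05},{"turn":[0,0,28],"translation":[0,0,0],"jaw":0.05},{"turn":[0,0,35],"translation":[0,0,0],"jaw":0.05},{"turn":[0,0,42],"translation":[0,0,0],"jaw":0.05},{"turn":[0,0,49],"translation":[0,0,0],"jaw":0.05},{"turn":[0,0,56],"translation":[0,0,0],"jaw":0.05},{"turn":[0,0,63],"translation":[0,0,0],"jaw":0.05},{"turn":[0,0,70],"translation":[0,0,0],"jaw":0.05},{"turn":[0,0,75],"translation":[0,0,0],"jaw":0.05},{"turn":[0,0,80],"translation":[0,0,0],"jaw":0.05},{"turn":[0,0,84],"translation":[0,0,0],"jaw":0.05},{"turn":[0,0,88],"translation":[0,0,0],"jaw":0.05},{"turn":[0,0,92],"translation":[0,0,0],"jaw":0.05},{"turn":[0,0,96],"translation":[0,0,0],"jaw":0.05},{"turn":[0,0,100],"translation":[0,0,0],"jaw":0.05},{"turn":[0,0,104],"translation":[0,0,0],"jaw":0.05},{"turn":[0,0,108],"translation":[0,0,0],"jaw":0.05},{"turn":[0,0,112],"translation":[0,0,0],"jaw":0.05}]'; python3 -m jog '[{"turn":[0,0,4],"translation":[0,0,0],"jaw":0.05},{"turn":[0,0,8],"translation":[0,0,0],"jaw":0.05},{"turn":[0,0,12],"translation":[0,0,0],"jaw":0.05},{"turn":[0,0,16],"translation":[0,0,0],"jaw":0.05},{"turn":[0,0,20],"translation":[0,0,0],"jaw":0.05},{"turn":[0,0,24],"translation":[0,0,0],"jaw":0.05},{"turn":[0,0,28],"translation":[0,0,0],"jaw":0.05},{"turn":[0,0,28],"translation":[0,0,0],"jaw":0.05},{"turn":[0,0,28],"translation":[0,0,0],"jaw":0.05},{"turn":[0,0,28],"translation":[0,0,0],"jaw":0.05},{"turn":[0,0,28],"translation":[0,0,0],"jaw":0.05},{"turn":[0,0,28],"translation":[0,0,0],"jaw":0.05},{"turn":[0,0,28],"translation":[0,0,0],"jaw":0.05},{"turn":[0,0,28],"translation":[0,0,0],"jaw":0.05}]'
python3 - <<'E'
from h import *
f=shot('scene'); cv2.imwrite('pics/i.png',cv2.resize(f['pixels'][70:270,140:340],None,fx=3,fy=3,interpolation=cv2.INTER_CUBIC))
print(bot.sense()['q'])
for c in ['scene','top']:
    if c=='top': f=shot(c)
    for r in bot.spot_point(c,'nut1')[:7]: print(c,r['p'],r['position'],px2w(f,*r['position']))
E
```

```text
clock: 42.28
ee_pos: [0.4422, -0.1803, 0.2248]
ee_rot: [0.719, -0.142, -0.129, -0.668]
ft_force: [0.2, -1.3, -2.0]
grip_width: 0.0646
finger_force: 24.8
clock: 43.45
ee_pos: [0.442, -0.1801, 0.2234]
ee_rot: [0.662, -0.311, -0.287, -0.619]
ft_force: [0.3, -0.7, -2.2]
grip_width: 0.0647
finger_force: 24.8
[-0.58952265  0.56388559  1.81337235  1.07818655  1.9077579   1.53049933]
scene 0.56 [222.0, 207.8] [ 0.56683767 -0.04155484  0.00778091]
scene 0.48 [221.8, 196.3] [ 0.5402836  -0.05928505  0.02190268]
scene 0.48 [236.3, 212.5] [0.58343797 0.02306194 0.05870712]
scene 0.44 [230.1, 183.0] [ 0.48370385 -0.06751185  0.01760221]
top 0.54 [264.8, 185.4] [ 0.56215365 -0.01113524  0.01830733]
top 0.53 [269.8, 184.6] [ 0.56788662 -0.03100819  0.00527859]
top 0.5 [279.3, 190.5] [ 0.54179733 -0.06550683  0.02462033]
top 0.39 [277.4, 206.1] [ 0.48489838 -0.05956202  0.0056611 ]
```

View pics/i.png

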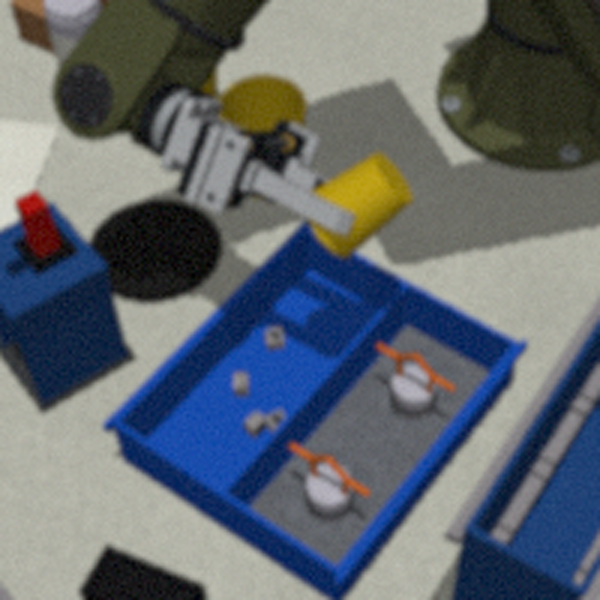

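All four nuts lie in the bare half, at crop (275,337), (240,383), (257,423) and (275,417). I'll roll back, then return the cup.

```bash
python3 -m jog '[{"turn":[0,0,-7],"translation":[0,0,0],"jaw":0.05},{"turn":[0,0,-14],"translation":[0,0,0],"jaw":0.05},{"turn":[0,0,-21],"translation":[0,0,0],"jaw":0.05},{"turn":[0,0,-28],"translation":[0,0,0],"jaw":0.05},{"turn":[0,0,-35],"translation":[0,0,0],"jaw":0.05},{"turn":[0,0,-42],"translation":[0,0,0],"jaw":0.05},{"turn":[0,0,-49],"translation":[0,0,0],"jaw":0.05},{"turn":[0,0,-56],"translation":[0,0,0],"jaw":0.05},{"turn":[0,0,-63],"translation":[0,0,0],"jaw":0.05},{"turn":[0,0,-70],"translation":[0,0,0],"jaw":0.05},{"turn":[0,0,-77],"translation":[0,0,0],"jaw":0.05},{"turn":[0,0,-84],"translation":[0,0,0],"jaw":0.05},{"turn":[0,0,-91],"translation":[0,0,0],"jaw":0.05},{"turn":[0,0,-98],"translation":[0,0,0],"jaw":0.05},{"turn":[0,0,-105],"translation":[0,0,0],"jaw":0.05},{"turn":[0,0,-112],"translation":[0,0,0],"jaw":0.05},{"turn":[0,0,-119],"translation":[0,0,0],"jaw":0.05},{"turn":[0,0,-126],"translation":[0,0,0],"jaw":0.05},{"turn":[0,0,-133],"translation":[0,0,0],"jaw":0.05},{"turn":[0,0,-140],"translation":[0,0,0],"jaw":0.05}]'; python3 -m jog '[{"turn":[0,0,0],"translation":[0,0,0],"jaw":0.05},{"turn":[0,0,0],"translation":[0,0,0],"jaw":0.05}]'; python3 plan2.py .432 0 .26 90 60 180
```

```text
clock: 45.32
ee_pos: [0.442, -0.1801, 0.2234]
ee_rot: [0.517, 0.518, 0.485, -0.48]
ft_force: [0.6, -0.0, -2.0]
grip_width: 0.0648
finger_force: 24.9
clock: 45.48
ee_pos: [0.442, -0.1801, 0.2234]
ee_rot: [0.519, 0.515, 0.482, -0.482]
ft_force: [-0.2, -0.2, -1.1]
grip_width: 0.0645
finger_force: 24.9
shift [ 0.128  -0.0106  0.0152] turn [  0.1854 -25.9754  -0.3147] gp now [ 0.4428 -0.0005  0.2107] z [ 0.0044  0.9975 -0.0702] y [ 1.     -0.0047 -0.0043] q [-0.5895  0.5639  1.8134  1.0782  1.9077 -0.9089] F [-0.1726 -0.1862 -1.0511] 0.0645 45.4833
```

```bash
python3 -m jog '[{"turn":[0,-4,0],"translation":[0.02,-0.002,0.002],"jaw":0.05},{"turn":[0,-8,0],"translation":[0.04,-0.004,0.005],"jaw":0.05},{"turn":[0,-12,0],"translation":[0.06,-0.006,0.007],"jaw":0.05},{"turn":[0,-16,0],"translation":[0.08,-0.008,0.01],"jaw":0.05},{"turn":[0,-20,0],"translation":[0.1,-0.009,0.012],"jaw":0.05},{"turn":[0,-24,0],"translation":[0.12,-0.01,0.014],"jaw":0.05},{"turn":[0.2,-26,-0.3],"translation":[0.128,-0.011,0.015],"jaw":0.05},{"turn":[0.2,-26,-0.3],"translation":[0.128,-0.011,0.015],"jaw":0.05},{"turn":[0.2,-26,-0.3],"translation":[0.128,-0.011,0.015],"jaw":0.05}]'; python3 plan2.py .432 -.251 .16 90 60 180
python3 - <<'E'
from m import *
for c in ['scene','top']:
    f=shot(c);C=cloud(f)
    P=sel(f,C,-.005,.02,(.3,.52,-.35,-.16),'dark');print('mat',c,len(P),np.percentile(P,[1,50,99],axis=0).tolist(),cv2.minEnclosingCircle((P[:,:2]*1000).astype(np.float32)))
    P=sel(f,C,.15,.35,(.36,.5,-.06,.06),'yellow');print('cup',len(P),np.percentile(P,[1,50,99],axis=0).tolist())
E
```

```text
clock: 46.23
ee_pos: [0.431, -0.1561, 0.3496]
ee_rot: [0.612, 0.612, 0.355, -0.353]
ft_force: [0.5, -0.7, -2.1]
grip_width: 0.0645
finger_force: 24.9
shift [-0.2114  0.0008 -0.1677] turn [ 0.0618 -0.0664  0.0957] gp now [ 0.4312 -0.0001  0.2597] z [ 0.0011  0.8666 -0.499 ] y [ 1.     -0.0001  0.002 ] q [-0.5441  0.2525  1.8084  0.8506  1.7316 -0.7016] F [ 0.5164 -0.7274 -2.1167] 0.0645 46.2333
mat scene 1062 [[0.372375492461498, -0.31794579363865866, 0.0006826723329554452], [0.4387937623422811, -0.24795138884308654, 0.00523612765778686], [0.5058824529431826, -0.1848911571822426, 0.009491772728194398]] ((437.5119323730469, -248.70957946777344), 74.24201965332031)
cup 648 [[0.39764203415258786, -0.034144636393750344, 0.21289019519014143], [0.4252093472271811, 7.942000615321354e-05, 0.2628308943310071], [0.4641176047820797, 0.03194710670345596, 0.2865604048696166]]
mat top 8 [[0.4031610847364206, -0.1939638301152471, -0.002368899771373225], [0.40709162405456223, -0.18991642404510384, 0.0010401065008498467], [0.41074181308892227, -0.18575393395717912, 0.004618401894891237]] ((407.0503845214844, -189.9876708984375), 5.436858177185059)
cup 360 [[0.39787716856071254, -0.028363575315941893, 0.20452801756374703], [0.43590227240623813, -0.001892866955486027, 0.2123606828008806], [0.46125853300881897, 0.028482253597385473, 0.28415658072894123]]
```

```bash
python3 -m jog '[{"turn":[0,0,0],"translation":[-0.01,0,-0.017],"jaw":0.05},{"turn":[0,0,0],"translation":[-0.022,0,-0.038],"jaw":0.05},{"turn":[0,0,0],"translation":[-0.036,0,-0.062],"jaw":0.05},{"turn":[0,0,0],"translation":[-0.05,0,-0.087],"jaw":0.05},{"turn":[0,0,0],"translation":[-0.064,0,-0.111],"jaw":0.05},{"turn":[0,0,0],"translation":[-0.078,0,-0.135],"jaw":0.05},{"turn":[0,0,0],"translation":[-0.092,0,-0.16],"jaw":0.05},{"turn":[0,0,0],"translation":[-0.106,0,-0.184],"jaw":0.05},{"turn":[0,0,0],"translation":[-0.118,0,-0.204],"jaw":0.05},{"turn":[0,0,0],"translation":[-0.126,0.001,-0.217],"jaw":0.05},{"turn":[0,0,0],"translation":[-0.143,0.001,-0.207],"jaw":0.05},{"turn":[0,0,0],"translation":[-0.16,0.001,-0.197],"jaw":0.05},{"turn":[0,0,0],"translation":[-0.177,0.001,-0.187],"jaw":0.05},{"turn":[0,0,0],"translation":[-0.194,0.001,-0.177],"jaw":0.05},{"turn":[0,0,0],"translation":[-0.211,0.001,-0.168],"jaw":0.05},{"turn":[0,0,0],"translation":[-0.211,0.001,-0.168],"jaw":0.05},{"turn":[0,0,0],"translation":[-0.211,0.001,-0.168],"jaw":0.05}]'; python3 plan2.py .432 -.251 .061 90 60 180
python3 - <<'E'
from m import *
f=shot('scene');C=cloud(f)
P=sel(f,C,.1,.2,(.38,.49,-.31,-.19),'yellow');print('cup',len(P),np.percentile(P,[1,50,99],axis=0).tolist())
P=P[P[:,2]>np.percentile(P[:,2],99)-.012];print('rim',cv2.minEnclosingCircle((P[:,:2]*1000).astype(np.float32)),P[:,2].max(), 'tilt plane',np.linalg.lstsq(np.c_[P[:,:2],np.ones(len(P))],P[:,2],rcond=None)[0])
E
```

```text
clock: 47.75
ee_pos: [0.4324, -0.4072, 0.2499]
ee_rot: [0.612, 0.612, 0.355, -0.354]
ft_force: [0.6, -0.3, 0.0]
grip_width: 0.0648
finger_force: 24.9
shift [-0.0856 -0.0006  0.0495] turn [ 0.0391 -0.1751  0.0602] gp now [ 0.4326 -0.2511  0.1604] z [ 0.0007  0.8675 -0.4974] y [ 1.     -0.0001  0.0013] q [-0.8836  0.6949  1.4061  0.6222  1.9036 -0.954 ] F [ 0.5951 -0.3134  0.0303] 0.0648 47.75
cup 517 [[0.3995143335079419, -0.284419407814081, 0.11315871400720702], [0.4333761989139431, -0.24738364444072625, 0.1632549963149481], [0.4644746600709971, -0.21860112006384, 0.18768227262221718]]
rim ((430.29632568359375, -250.56239318847656), 36.12869644165039) 0.18864088397423573 tilt plane [0.0193 0.0018 0.1739]
```

```bash
python3 -m jog '[{"turn":[0,0,0],"translation":[-0.013,0,0.0075],"jaw":0.05},{"turn":[0,0,0],"translation":[-0.03,0,0.0175],"jaw":0.05},{"turn":[0,0,0],"translation":[-0.047,0,0.0275],"jaw":0.05},{"turn":[0,0,0],"translation":[-0.062,0,0.036],"jaw":0.05},{"turn":[0,0,0],"translation":[-0.073,0,0.0425],"jaw":0.05},{"turn":[0,0,0],"translation":[-0.08,0,0.0465],"jaw":0.05},{"turn":[0,0,0],"translation":[-0.084,0,0.049],"jaw":0.05},{"turn":[0,0,0],"translation":[-0.0865,0,0.05],"jaw":0.05},{"turn":[0,0,0],"translation":[-0.0865,0,0.05],"jaw":0.05},{"turn":[0,0,0],"translation":[-0.0865,0,0.05],"jaw":0.05}]'; python3 plan2.py .432 -.251 .058 90 60 180
```

```text
clock: 48.63
ee_pos: [0.4331, -0.4073, 0.1522]
ee_rot: [0.612, 0.613, 0.354, -0.352]
ft_force: [1.0, -0.0, -1.6]
grip_width: 0.0649
finger_force: 24.9
shift [-0.0034 -0.0011  0.0025] turn [0.1018 0.0669 0.2225] gp now [ 0.4334 -0.2516  0.062 ] z [ 0.0018  0.8654 -0.501 ] y [1.     0.0004 0.0043] q [-0.8829  0.844   1.4128  0.597   1.7713 -1.0491] F [ 1.0424 -0.0421 -1.5733] 0.0649 48.6333
```

```bash
python3 -m jog '[{"turn":[0,0,0],"translation":[-0.0013,0,0.0008],"jaw":0.05},{"turn":[0,0,0],"translation":[-0.0026,0,0.0015],"jaw":0.05},{"turn":[0,0,0],"translation":[-0.0026,0,0.0015],"jaw":0.05}]';  python3 -m jog '[{"turn":[0,0,0],"translation":[-0.0009,0,0.0005],"jaw":0.05},{"turn":[0,0,0],"translation":[-0.0009,0,0.0005],"jaw":0.05}]'; python3 plan2.py .432 -.251 .058 90 60 180
```

```text
clock: 48.88
ee_pos: [0.433, -0.4072, 0.1486]
ee_rot: [0.612, 0.613, 0.354, -0.352]
ft_force: [-0.1, 0.3, -0.6]
grip_width: 0.0647
finger_force: 24.9
clock: 49.05
ee_pos: [0.433, -0.4073, 0.1481]
ee_rot: [0.611, 0.613, 0.355, -0.352]
ft_force: [-0.3, -1.2, 5.5]
grip_width: 0.0648
finger_force: 24.6
shift [ 0.0002 -0.001   0.0004] turn [ 0.0888 -0.0186  0.2198] gp now [ 0.4333 -0.2514  0.0581] z [ 0.0015  0.8662 -0.4997] y [1.     0.0006 0.0041] q [-0.8829  0.8509  1.4121  0.5968  1.7675 -1.0525] F [-0.2947 -1.1894  5.4726] 0.0648 49.05
```

Contact is felt (5.5 N). I'll open and back out along the tool axis.

```bash
python3 -m jog '[{"turn":[0,0,0],"translation":[0.0004,0,-0.0002],"jaw":0.07},{"turn":[0,0,0],"translation":[0.0004,0,-0.0002],"jaw":0.094},{"turn":[0,0,0],"translation":[0.0004,0,-0.0002],"jaw":0.094},{"turn":[0,0,0],"translation":[0.0004,0,-0.0002],"jaw":0.094},{"turn":[0,0,0],"translation":[0.0004,0,-0.0002],"jaw":0.094},{"turn":[0,0,0],"translation":[0.0004,0,-0.0002],"jaw":0.094},{"turn":[0,0,0],"translation":[0,0,-0.01],"jaw":0.094},{"turn":[0,0,0],"translation":[0,0,-0.025],"jaw":0.094},{"turn":[0,0,0],"translation":[0,0,-0.045],"jaw":0.094},{"turn":[0,0,0],"translation":[0,0,-0.07],"jaw":0.094},{"turn":[0,0,0],"translation":[0,0,-0.095],"jaw":0.094},{"turn":[0,0,0],"translation":[0,0,-0.12],"jaw":0.094},{"turn":[0,0,0],"translation":[0.02,0,-0.14],"jaw":0.094},{"turn":[0,0,0],"translation":[0.05,0,-0.15],"jaw":0.094},{"turn":[0,0,0],"translation":[0.07,0,-0.16],"jaw":0.094},{"turn":[0,0,0],"translation":[0.07,0,-0.16],"jaw":0.094},{"turn":[0,0,0],"translation":[0.07,0,-0.16],"jaw":0.094}]'
python3 - <<'E'
from m import *
for c in ['scene','top']:
    f=shot(c,'j_'+c);C=cloud(f)
    P=sel(f,C,.01,.12,(.36,.5,-.35,-.17),'yellow');P=P[P[:,2]>np.percentile(P[:,2],99)-.012];print('rim',c,cv2.minEnclosingCircle((P[:,:2]*1000).astype(np.float32)),P[:,2].max())
    P=sel(f,C,.06,.08,(.3,.75,-.15,.19),'blue');print('bin',rect(P))
    P=sel(f,C,.215,.25,(.5,.7,-.33,-.13),'red');print('rodtop',len(P),P.mean(0) if len(P) else '')
    for r in bot.spot_point(c,'nut1')[:5]: print(round(r['p'],2),px2w(f,*r['position']))
E
```

```text
clock: 50.47
ee_pos: [0.4323, -0.5111, 0.2897]
ee_rot: [0.612, 0.614, 0.354, -0.351]
ft_force: [-0.3, 1.0, -1.1]
grip_width: 0.094
finger_force: 0.0
rim scene ((434.7467346191406, -251.57223510742188), 34.47962188720703) 0.08705040771123529
bin (array([530.6,  20.3]), array([272.8, 310.2]), 85.7)
rodtop 55 [ 0.59   -0.2381  0.2218]
0.61 [ 0.5295 -0.0682  0.0048]
0.58 [ 0.5746 -0.0335  0.022 ]
0.54 [ 0.5612 -0.02    0.0207]
0.49 [ 0.4843 -0.0648  0.0182]
0.15 [ 0.4561 -0.2378  0.0098]
rim top ((433.6673889160156, -247.98696899414062), 34.352333068847656) 0.08590398123406051
bin (array([527.4,  22.6]), array([269.8, 304.9]), 85.7)
rodtop 46 [ 0.5831 -0.238   0.22  ]
0.53 [ 0.5679 -0.031  -0.0008]
0.5 [ 0.4677 -0.0693  0.0222]
0.46 [ 0.5342 -0.0606  0.0194]
0.43 [ 0.5569 -0.0069  0.0194]
```

View pics/j_scene.png

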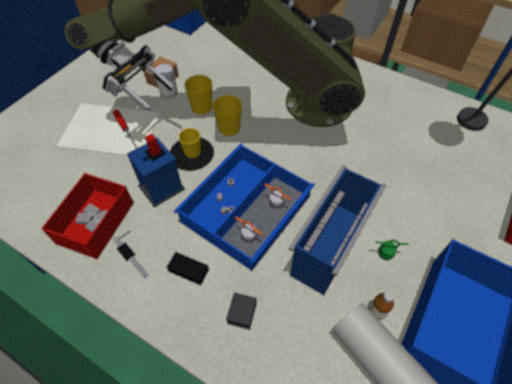

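The cup stands on the mat at (190,145), two castings and four nuts are in the right halves of the bin, the rod hangs in its stand, and the gripper is clear of everything.

```bash
python3 -c "
from cell import bot
print(bot.job_done())"
```

```text
the job is handed in; nothing more can be done
None
```

The job is handed in at about 50 s on the robot clock: both castings stand in the grey-lined half, the rod hangs back in its stand, all four nuts are in the bare half, the empty cup is upright on the mat, and no verdict came back.

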